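Pin the keeper of the spindle cradle and lock the linchpin

TASK

Make the white plaster spindle fast in its cradle. Swing the hinged keeper down and press it hard home so that its rubber pad beds on the spindle, find the cross-hole of the adjustable post and push the linchpin through it, over the keeper, until its head is up against the post, and then swing the pin's sprung ring over the top of the post and press it past the end of the pin until it snaps in underneath and locks. Plaster chips easily: feel the parts home and never force them, and leave the spindle and the other things on the bench where they are.

Things in the scene. Friction and masses are not known exactly. Their poses are not given: they have to be found in the camera images.
- cradle: Fixed spindle cradle: plywood board 150 x 290 x 15 mm on levelling feet, 4 to 16 mm clear of the bench, with two saddles, a steel post on the near side, a hinge beyond. Origin: centre of the board's underside; x from post to bracket, y along the spindle (to the left), z up; turned up to 17 deg. Post: 22 (x) by 20 mm (y), y=0, top z=110.5 mm; bolted by a slotted foot anywhere from x=-57 to -43 mm.
- hole (a point): Where the mouth of the post's cross-hole is when the post stands mid-slot (x=-50, y=-10, z=96.5 mm of the cradle; axes as the cradle). The true mouth lies up to 7 mm to either side of it along x, with the post, which has no reading of its own: feel or look for it. The hole, 11.5 mm wide, runs straight through the 20 mm post along y, in its middle, 14 mm below its top; the pin enters along +y.
- keeper (a joint): Keeper's hinge, rad (noise 0.01): dark steel bar 36 wide, 8 thick, forked end straddling the post, 122 mm from hinge to end. 0 = home, level; grows as the free end rises; stop at -0.02. Starts at 0.55 to 1.05; stiff, stays where left. Below 0.05 its rubber pad squeezes the spindle: 5 to 9 N at keeper_press bring it to 0.02, 8 to 13 N to 0. Let go, it springs back to 0.02-0.035, low enough for the pin.
- keeper_hinge (a point): The keeper's hinge axis: level, along the cradle's y, at x=+50, z=85.5 mm of the cradle. With the keeper sprung back, the fork's far prong (1.5 to 8 mm beyond the post's far face, bevelled towards it) stands 4 to 5 mm below the hole's axis: the pin's nose rides up it and needs 5 to 12 N of push to wedge the keeper 1 mm down. The near prong is cut lower, clear of pin and head.
- keeper_press (a point): Point on the keeper's upper face, on its centre line, 52 mm from the hinge axis and 4 mm above the level of the hinge when down, over the rubber pad: the place to press. The slot of the fork (23 mm wide, straddles the post) begins 80 mm from the hinge axis: keep fingertips out of it, or they wedge. With the keeper down the post's face is 30 to 44 mm away.
- linchpin: Loose steel linchpin, 0.15 kg, standing on the bench right of the cradle. Origin: on the shank's axis at the shoulder; x along the shank to the tip, z up. Shank 10 mm round, 50 mm long, round nose. Head: dark block, x=-34..0, 12 mm wide (y), z=-6..+16 mm, flat foot on the bench; grip it across the 12 mm. Home: head's front face against the post, shank on the hole's axis, z up.
- tip (a point): End of the pin's round nose, on the shank's axis, 50 mm from the shoulder (linchpin's axes). With the pin home it stands 30 mm out of the post's far face.
- ring (a joint): Pivot of the pin's ring, rad (noise 0.01): loop of 3.5 mm wire, 36 mm wide, straddling head and post. Angle between ring and shank, over the top, is 2.8 minus this value: at 0 the ring points back and slightly up. Stops at -0.2 and 3.03, starts at -0.12 to 0.15, stays where left (0.6 N at the tab moves it). Bow meets the nose at 2.84, is over the end at 2.91, locked under the pin at 2.98 to 3.03.
- ring_pivot (a point): The ring's pivot axis: level, along the linchpin's y, at x=-26, z=+8 mm of the linchpin; axes as the linchpin. The ring's bow is 75.5 mm from it; to pass the pin's end the loop must stretch about 3 mm against its spring, which takes a push of 5 to 15 N on the tab.
- tab (a point): Centre of the thumb tab on the ring's bow, 92.5 mm from ring_pivot: small steel plate 26 mm long (77 to 103 mm from the pivot), 14 mm wide along the pivot axis, 4 mm thick, in the ring's plane; x points away from the pivot. Locked, it is 65 mm from the linchpin's origin along x (15 mm past the tip) and 9 mm below the shank's axis, free air underneath.
- spindle: Turned white plaster spindle, 52 mm thick, 360 mm long, lying along the cradle's y in the saddles, underside 24 mm and top 76 mm above the cradle's origin. Origin: middle of its underside. Leave it where it lies.
- tin: Flat tan tin, 70 mm across, 54 mm high; origin: centre of its underside. A bystander.
- loop_tool: Loop tool with orange handle, 179 mm long, 13 mm thick, lying in front of the cradle; origin: middle of its underside. A bystander.
- turned_end: Short turned white plaster end piece, 57 mm across, 75 mm high, standing left of the cradle; origin: centre of its underside. A bystander.

How it is judged:
By the outcome, as a careful person would: the job done as asked, in the order asked, and still so for the second after the job is handed in, with the robot touching nothing.
It also fails if it takes over 72 s, if anything falls off the work surface, if the arm or the gripper's body presses on something with over 40 N, if the wrist force passes 120 N, or if a joint passes its speed limit or range.

ROBOT

A 6-joint arm with a two-finger parallel gripper is mounted at the origin on a cart in front of the work surface, level with it; the furniture and walls round the work are solid. World frame = base frame: x ahead of the robot, y to its left, z up, the work surface at z = 0. Lengths are in m, angles in degrees, forces in N, time in s.
With the tool pointing down it reaches from about 0.25 to 0.725 m from the base axis. Payload 9.7 kg.
Tool frame: the origin (TCP) lies midway between the tips of the shut fingers; the grasp point (between the pads) lies 19 mm behind it (bot.hold_point_z is the distance from the TCP to the grasp point, in m); z points along the fingers, y is the line along which they close (so a half turn about z gives the same grasp; the last joint's range is limited). The gripper opens to 85 mm and grips with 20 to 120 N. Pads are 22 mm wide; open, the fingers measure 114 mm over their backs; the gripper's body (76 mm by 85 mm) begins 54 mm behind the grasp point. The pads swing forward as they close: fully open they stand 13 mm farther back than shut.
Start: joints at [-68.526, 4.979, 10.078, 95.1, 0, 90], TCP at [0.201, -0.512, 0.231] pointing down, gripper open.
Joint ranges: [-179.16, 179.16], [-48.56, 103.87], [-65.8, 70.77], [-126.05, 130.52], [-82.76, 87.17], [-180, 180]. Speed limits (degrees/s): [127.2, 127.2, 147.25, 180, 180, 180].

INTERFACE

Orientations are given as [roll, pitch, yaw] about the fixed x, y, z axes, in that order (R = Rz(yaw) Ry(pitch) Rx(roll)).
In Python, from workcell import bot gives the robot as it stands.
- The arm moves only by the tool play_rows, never from a script. Its argument "steps" is a list that holds one entry, the list of rows, each a list of 4 numbers: the shift along the tool's x, y, z in m, then the turn about the tool's z in rad. In form: [[[tx, ty, tz, yaw], ...]]. A call has exactly 5 rows; each row shifts and turns the commanded pose from where the row before left it, along the tool's axes as they then stand; what a row does not reach is not made up. A row lasts 1/12 s, in which the tool goes at most 41.7 mm and 7.16 degrees, less where a joint would pass 70% of its speed; a pose out of reach is approached as far as the arm can. A call is refused whole if a number of a shift passes 0.0417 or a number of a turn 0.125, either way. A call with a gripper value outside its range is refused whole. "gripper" is the finger opening in m, from 0 to 0.0854, set as the call begins (left out, the last holds). The fingers move at their own pace and stop on an object; "squeeze" is the grip in N (left out, the last holds). Time passes only in rows, so rows that do not move let the fingers close, or fill a call up. It gives the time, the measured TCP pose, the force, the opening and the grip force at its end, in the units of the state.
- bot.get_obs(): the state, without advancing time (a new reading comes with each control period).
- bot.camera(name): name is "side" or "top"; returns a dict with "img" (400x640x3 uint8, blue, green, red), "vfov" (degrees; the focal length in pixels is half the picture's height over the tangent of half this angle, whatever the lens; pixels are square), "cx", "cy" (the principal point, pixels), "xyz" and "attitude" of the camera in the world. Camera axes: x right, y down, z forward; pixel columns grow to the right and rows downward; lengths in m; the calibration is good to about 2 mm. A picture is of the moment at which its call begins. There is no depth.
- bot.job_done(): hands the job in; it is judged then, once.
The state is a dict: "time": time; "q": joint angles; "qd": joint speeds; "joint_efforts": joint torques, N m; "ee_pos": TCP position; "tcp_rot": TCP orientation; "wrist_force": force on the tool from outside, world axes, zero at the start; "torque": the same for the moment, N m; "opening": finger opening in m; "grasp_force": force on a finger pad.
Only numpy, scipy, OpenCV 4.12 (cv2) and the standard library are available. Lean on these libraries where they do the work, as an engineer would, in place of code of your own. Each camera call takes 0.05 s, during which the arm holds its last target. There are 200 camera calls.

## Working session

There is one attempt and no reset: what is moved stays moved. The work goes in short steps, Python scripts to look and compute and a tool call to move; the robot and the scene stay as the last step left them, time stands still between calls to the robot, and variables do not carry over. Pictures are saved under pics/ and viewed, at most 10 in all, crops included, and the job is handed in when it is done.

Besides the shell and the picture viewer there is one more tool, called after "Emit:" as name(argument=value, ...), one argument or row to a line, values as JSON. play_rows: Moves the arm, as the interface text tells. Its arguments: {"type":"object","properties":{"steps":{"type":"array","items":{"type":"array","items":{"type":"array","items":{"type":"number"}}}},"gripper":{"type":"number"},"squeeze":{"type":"number"}},"required":["steps"]}

```bash
ls; mkdir -p pics
python3 - <<'E'
from workcell import bot
import cv2
o=bot.get_obs()
print({k:o[k] for k in o})
for n in("side","top"):
    c=bot.camera(n); print(n,{k:c[k] for k in c if k!="img"}); cv2.imwrite(f"pics/{n}0.png",c["img"])
E
```

```text
pics
{'time': 0.0, 'q': array([-6.85263210e+01,  5.01277114e+00,  1.00350679e+01,  9.50988943e+01,
       -8.30901172e-04,  8.99990863e+01]), 'qd': array([ 0.0584365 , -0.01022758,  0.06018965, -0.00534114, -0.04443893,
        0.03023773]), 'joint_efforts': array([-8.63697278e-04, -5.20384777e+01,  4.64807081e+01,  1.61949563e-02,
       -1.60132737e-05,  2.67001576e-05]), 'ee_pos': array([ 0.20125668, -0.51162025,  0.23057253]), 'tcp_rot': array([-1.79923403e+02,  8.29678915e-04,  2.14745938e+01]), 'wrist_force': array([-0.07776004, -0.46105574,  0.06767257]), 'torque': array([-0.0376892 ,  0.02013691, -0.00265548]), 'grasp_force': 0.0, 'opening': 0.08563815032134904}
side {'vfov': 56.842831877121256, 'cx': 313.5156143311209, 'cy': 206.45781186307696, 'xyz': array([0.35776994, 0.64894995, 0.72270253]), 'attitude': array([-131.54257707,    0.69559081, -166.6752431 ])}
top {'vfov': 48.04569313789989, 'cx': 315.93577930129703, 'cy': 199.67716106899422, 'xyz': array([ 0.33988911, -0.05723799,  1.24403711]), 'attitude': array([-169.80956638,    0.45946665,  -91.34951213])}
```

View pics/side0.png

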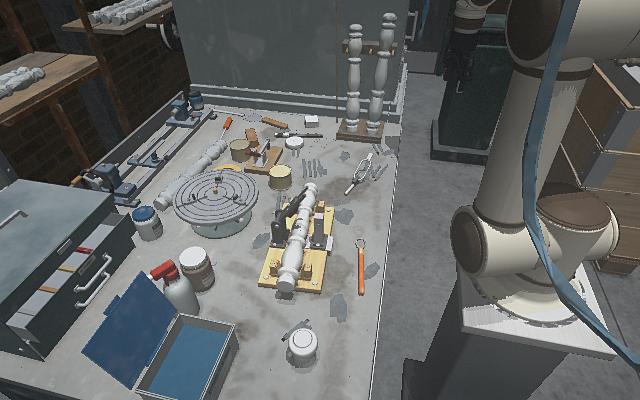

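View pics/top0.png

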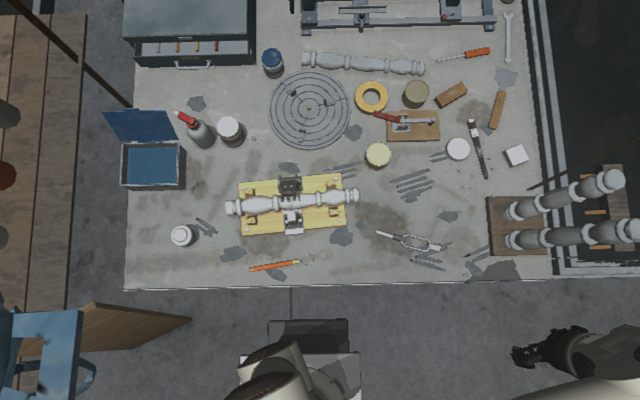

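The overview shows the cradle in the top view at (240–345, 178–235) and the linchpin at (378–440, 232–250), pointing left. In the side view they are at (300, 240) and (362, 170). I'll enlarge these areas next.

```bash
cat > h.py <<'E'
import numpy as np, cv2
from scipy.spatial.transform import Rotation as R
from workcell import bot
def K(c):
    f=c["img"].shape[0]/2/np.tan(np.radians(c["vfov"]/2)); return f
def rot(c): return R.from_euler("xyz",c["attitude"],degrees=True).as_matrix()
def ray(c,u,v):
    d=np.array([(u-c["cx"])/K(c),(v-c["cy"])/K(c),1.]); return np.array(c["xyz"]),rot(c)@d
def plane(c,u,v,z):
    o,d=ray(c,u,v); return o+d*(z-o[2])/d[2]
def proj(c,P):
    p=(np.atleast_2d(P)-c["xyz"])@rot(c); return np.c_[p[:,0]/p[:,2]*K(c)+c["cx"],p[:,1]/p[:,2]*K(c)+c["cy"]]
def tri(c1,p1,c2,p2):
    o1,d1=ray(c1,*p1);o2,d2=ray(c2,*p2)
    s=np.linalg.lstsq(np.c_[d1,-d2],o2-o1,rcond=None)[0]
    a=o1+d1*s[0];b=o2+d2*s[1]; return (a+b)/2,np.linalg.norm(a-b)
E
python3 - <<'E'
import cv2,numpy as np
t=cv2.imread("pics/top0.png");s=cv2.imread("pics/side0.png")
f=lambda i,x,y,w,h,k:cv2.resize(i[y:y+h,x:x+w],None,fx=k,fy=k,interpolation=cv2.INTER_CUBIC)
a=f(t,225,165,125,75,6)  # 750x450
b=f(t,370,225,80,30,9) #720x270
cv2.imwrite("pics/ta.png",a)
c=np.zeros((600,800,3),np.uint8)
x=f(s,250,175,95,120,5);c[:600,:475]=x
y=f(s,340,145,45,55,7);c[:385,480:795]=y
cv2.imwrite("pics/sa.png",c)
d=np.zeros((590,800,3),np.uint8)
d[:270,:720]=b; d[280:580,:750]=f(t,225,170,125,50,6)
d=np.zeros((600,800,3),np.uint8); d[:240,:640]=f(t,370,225,80,30,8)
d[245:245+350,:625]=f(t,230,170,125,70,5); cv2.imwrite("pics/tb.png",d)
E
```

```text
(no output)
```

View pics/sa.png

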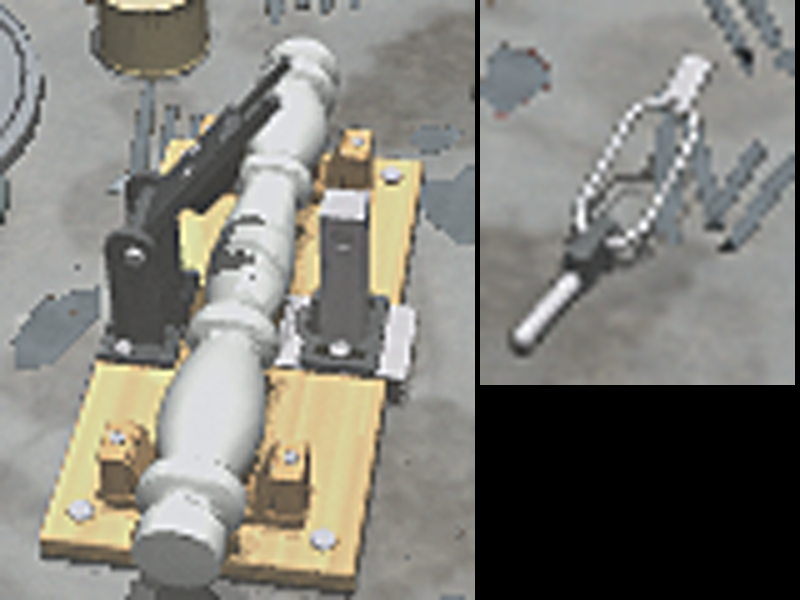

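View pics/tb.png

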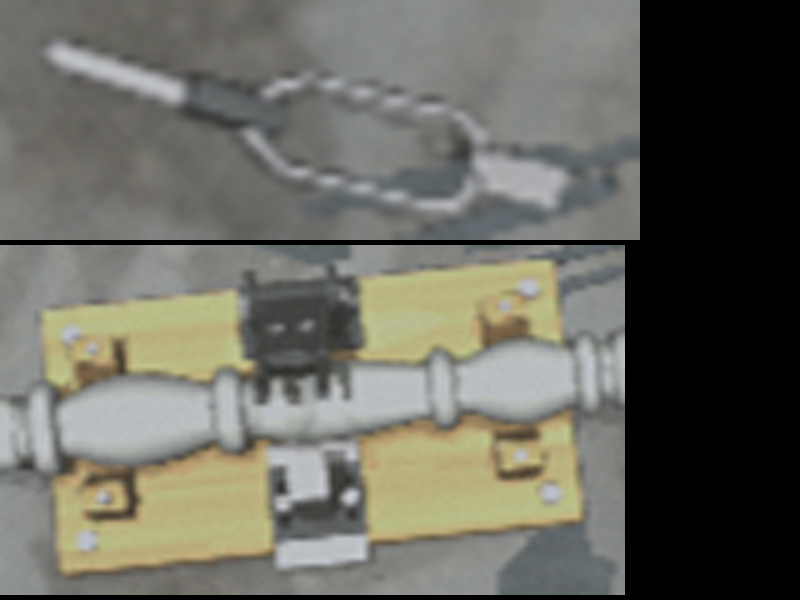

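Side crop: the keeper is raised with its fork over the spindle, the post top is at about (319, 216), and the pin tip is nearer the cradle. Top crop: the post top is near (293, 215), with the pin tip at (377, 231) and the tab at (434, 247). Next I'll turn these into positions.

```bash
cat > m.py <<'E'
from h import *
import pickle
t=bot.camera("top");s=bot.camera("side");pickle.dump((t,s),open("cams.pkl","wb"))
def board(c,box):
    x,y,w,h=box; hsv=cv2.cvtColor(c["img"][y:y+h,x:x+w],cv2.COLOR_BGR2HSV)
    m=cv2.inRange(hsv,(15,70,60),(35,255,255))
    n,l,st,_=cv2.connectedComponentsWithStats(m)
    k=cv2.convexHull(np.vstack([p for p in cv2.findContours(cv2.morphologyEx(m,cv2.MORPH_OPEN,np.ones((2,2))),0,2)[0] if cv2.contourArea(p)>15]))
    e=2.
    while len(a:=cv2.approxPolyDP(k,e,True))>4:e+=.5
    return a[:,0]+[x,y]
bt=board(t,(232,168,122,72));bs=board(s,(250,195,90,105))
print("top",bt.tolist(),"side",bs.tolist())
for z in(.019,.025,.031):
    P=np.array([plane(t,*(p+.0),z)[:2] for p in bt]);print(z,P.round(4).tolist(),[np.linalg.norm(P[i]-P[i-1]).round(4) for i in range(4)])
for a,b in (((346.6,224.6),(334.8,207)),((242,236),(321.6,290)),((293,215.5),(318.8,216))): print(tri(t,a,s,b))
# pin: tip, head, tab
for n,a,b in(("tip",(376.5,231.7),(346+0,193)),):print(n,tri(t,a,s,b))
for n,p,z in(("tip",(370+50/8,225+52/8),.006),("should",(370+187/8,225+92/8),.006),("headback",(370+262/8,225+110/8),.022),("tab",(370+518/8,225+180/8),.045)):print(n,plane(t,*p,z).round(4))
E
python3 m.py
```

```text
top [[347, 225], [243, 236], [240, 189], [341, 175]] side [[334, 208], [321, 293], [261, 286], [291, 219]]
0.019 [[0.4876, -0.1362], [0.4643, 0.1494], [0.5958, 0.1585], [0.6287, -0.1244]] [np.float64(0.1416), np.float64(0.2865), np.float64(0.1319), np.float64(0.2848)]
0.025 [[0.4868, -0.1358], [0.4636, 0.1484], [0.5946, 0.1574], [0.6273, -0.1241]] [np.float64(0.141), np.float64(0.2851), np.float64(0.1312), np.float64(0.2834)]
0.031 [[0.4861, -0.1354], [0.463, 0.1474], [0.5933, 0.1563], [0.6259, -0.1238]] [np.float64(0.1403), np.float64(0.2837), np.float64(0.1306), np.float64(0.282)]
(array([ 0.48920785, -0.13523314,  0.0168984 ]), np.float64(0.0005392574853436077))
(array([0.46482807, 0.15258993, 0.01644903]), np.float64(0.0004847918688620381))
(array([0.50449206, 0.00665906, 0.10781727]), np.float64(0.00032570969643493986))
tip (array([ 0.46942794, -0.21781121,  0.00594035]), np.float64(0.0018422156083685059))
tip [ 0.4691 -0.2172  0.006 ]
should [ 0.4541 -0.2637  0.006 ]
headback [ 0.4459 -0.2862  0.022 ]
tab [ 0.4186 -0.3654  0.045 ]
```

```bash
cat > m2.py <<'E'
from h import *
import pickle
t,s=pickle.load(open("cams.pkl","rb"))
im=t["img"].astype(float); S=im[...,2]-im[...,0]  # R-B yellow
def cross(p,thr=None):
    thr=np.percentile(p,90)/2
    i=np.where(p>thr)[0]; a,b=i[0],i[-1]
    return a-(p[a]-thr)/(p[a]-p[a-1]), b+(p[b]-thr)/(p[b]-p[b+1])
def edge(pts,k,z):
    P=np.array([plane(t,u,v,z)[:2] for u,v in pts])
    for _ in range(4):
        vx,vy,x0,y0=cv2.fitLine(P.astype(np.float32),cv2.DIST_HUBER,0,1e-4,1e-4).ravel()
        r=abs((P-[x0,y0])@[-vy,vx]); P=P[r<max(.001,2*np.median(r))]
    return np.array([x0,y0]),np.array([vx,vy])*np.sign(vx if k else vy),len(P)
z=.021
cols=[u for u in range(250,340) if not 276<u<306]
lo=[];hi=[]
for u in cols:
    a,b=cross(S[170:242,u]); hi.append((u,a+170));lo.append((u,b+170))
L=[];Rr=[]
for v in list(range(195,198))+list(range(212,230)):
    a,b=cross(S[v,232:352]);L.append((a+232,v));Rr.append((b+232,v))
E={n:edge(p,k,z) for n,p,k in(("near",lo,0),("far",hi,0),("left",L,1),("right",Rr,1))}
for n,(p,d,k) in E.items():print(n,p.round(4),"ang",np.degrees(np.arctan2(d[1],d[0])).round(2),k)
c,sy=np.cos,0
psi=np.radians(np.mean([np.degrees(np.arctan2(*E[n][1][::-1]))-90 for n in("near","far")]))
ex=np.array([np.cos(psi),np.sin(psi)]);ey=np.array([-ex[1],ex[0]])
xn,xf=E["near"][0]@ex,E["far"][0]@ex;yl,yr=E["left"][0]@ey,E["right"][0]@ey
print("yaw",np.degrees(psi),"w",xf-xn,"l",yl-yr,"C",(xn+xf)/2*ex+(yl+yr)/2*ey)
E
python3 m2.py
```

```text
near [0.4759 0.011 ] ang 94.56 61
far [0.6256 0.0166] ang 94.59 58
left [0.5076 0.1567] ang 4.69 16
right [ 0.5178 -0.093 ] ang 71.22 12
yaw 4.5776134 w 0.14967993 l 0.24972802 C [0.54903394 0.03472852]
```

```bash
cat >> h.py <<'E'
psi=np.radians(4.6);C0=np.array([.5507,.0147,.005])
Rc=R.from_euler("z",psi).as_matrix()
def cw(p): return C0+Rc@np.array(p)      # cradle->world
def wc(p): return Rc.T@(np.array(p)-C0)
def st():
    o=bot.get_obs(); print("t%.2f"%o["time"],"tcp",o["ee_pos"].round(4),"rot",o["tcp_rot"].round(1),"F",o["wrist_force"].round(1),"op %.4f gf %.1f"%(o["opening"],o["grasp_force"]),"q",o["q"].round(0),"cradle",(wc(o["ee_pos"])*1e3).round(1));return o
def delta(target,yaw): # shift in present tool axes, turn about tool z (rad); target world
    o=bot.get_obs(); T=R.from_euler("xyz",o["tcp_rot"],degrees=True).as_matrix()
    d=T.T@(np.array(target)-o["ee_pos"]); a=(-(yaw-o["tcp_rot"][2])+180)%360-180
    print("delta tool mm",(d*1e3).round(1),"turn rad %.3f"%np.radians(a),"tooldown yaw",o["tcp_rot"][2].round(2))
E
python3 - <<'E'
from h import *
import pickle
t,s=pickle.load(open("cams.pkl","rb"))
for th in np.arange(.5,1.11,.1):
    P=[cw([.05-.122*np.cos(th)+.000*np.sin(th),y,.0855+.122*np.sin(th)]) for y in(-.0148,.0148)]
    print(round(th,2),proj(s,P).round(1).tolist(),proj(t,P).round(1).tolist())
print("post top x=-50 proj",proj(t,[cw([-.05,0,.1105])]),proj(s,[cw([-.05,0,.1105])]))
for z in(.112,.1155,.12): print((wc(plane(t,291.8,215.6,z))*1e3).round(1),(wc(plane(s,318.8,215.8,z))*1e3).round(1))
for th in(1,.9,.8,.6,.4,.2,.05,0):
    c=np.array([.05-.060*np.cos(th)+.004*np.sin(th)+.011,0,.0855+.060*np.sin(th)+.004*np.cos(th)]);print(th,cw(c).round(4))
E
```

```text
0.5 [[323.6, 200.8], [321.9, 209.0]] [[296.7, 216.9], [284.7, 218.1]]
0.6 [[321.0, 197.2], [319.2, 205.4]] [[296.2, 213.7], [284.1, 215.0]]
0.7 [[317.9, 193.8], [316.0, 201.9]] [[295.7, 210.1], [283.6, 211.4]]
0.8 [[314.3, 190.5], [312.4, 198.6]] [[295.2, 206.2], [282.9, 207.5]]
0.9 [[310.4, 187.5], [308.3, 195.6]] [[294.6, 201.9], [282.3, 203.2]]
1.0 [[306.1, 184.7], [303.9, 192.8]] [[294.1, 197.3], [281.7, 198.6]]
1.1 [[301.5, 182.3], [299.2, 190.3]] [[293.5, 192.5], [281.1, 193.8]]
post top x=-50 proj [[291.26445316 216.58822581]] [[319.82535432 214.99522885]]
[-47.1  -1.4 107. ] [-47.4  -0.6 107. ]
[-47.6  -1.6 110.5] [-48.    3.2 110.5]
[-48.3  -1.8 115. ] [-48.6   7.9 115. ]
1 [0.5825 0.0173 0.1431]
0.9 [0.5775 0.0169 0.14  ]
0.8 [0.5727 0.0165 0.1363]
0.6 [0.5644 0.0158 0.1277]
0.4 [0.558  0.0153 0.1175]
0.2 [0.5537 0.0149 0.1063]
0.05 [0.552  0.0148 0.0975]
0 [0.5517 0.0148 0.0945]
```

Emit:
play_rows(
  steps=[
    [[0,0,0,0.0983],[0,0,0,0.0983],[0,0,0,0.0983],[0.0262,-0.031,0,0],[0.0262,-0.031,0,0]],
  ],
  gripper=0,
  squeeze=40,
)

```text
time: 0.62
ee_pos: [0.2482, -0.4458, 0.2303]
tcp_rot: [-179.9, 0.0, 4.3]
wrist_force: [0.9, -0.1, 0.8]
opening: 0.0258
grasp_force: 0.0
```

Emit:
play_rows(
  steps=[
    [[0.0262,-0.031,0,0],[0.0262,-0.031,0,0],[0.0262,-0.031,0,0],[0.0262,-0.031,0,0],[0.0262,-0.031,0,0]],
  ],
)

```text
time: 1.03
ee_pos: [0.3675, -0.2791, 0.2313]
tcp_rot: [180.0, -0.0, 4.6]
wrist_force: [1.2, -0.6, -0.1]
opening: 0.0003
grasp_force: 0.0
```

Emit:
play_rows(
  steps=[
    [[0.0262,-0.031,0,0],[0.0262,-0.031,0,0],[0.0262,-0.031,0,0],[0.0262,-0.031,0,0],[0.0262,-0.031,0,0]],
  ],
)

```text
time: 1.45
ee_pos: [0.4858, -0.1139, 0.2313]
tcp_rot: [180.0, -0.0, 4.6]
wrist_force: [0.6, -1.2, -0.9]
opening: 0.0001
grasp_force: 0.0
```

Run:
```python
from h import *
st();delta([.580,.017,.235],4.6)
```

```text
t1.45 tcp [ 0.4858 -0.1139  0.2313] rot [180.   -0.    4.6] F [ 0.6 -1.2 -0.9] op 0.0001 gf 0.0 q [-13.  -2.   3.  95.  -0. 162.] cradle [ -75.  -123.   226.3]
delta tool mm [ 104.4 -123.    -3.7] turn rad -0.000 tooldown yaw 4.58
```

Emit:
play_rows(
  steps=[
    [[0.0261,-0.031,0,0],[0.0261,-0.031,0,0],[0.0261,-0.031,0,0],[0.0255,-0.029,0,0],[0,0,0,0]],
  ],
)

```text
time: 1.87
ee_pos: [0.5813, 0.0189, 0.2292]
tcp_rot: [-179.9, 0.1, 4.8]
wrist_force: [1.3, -0.7, 0.5]
opening: -0.0003
grasp_force: 0.0
```

Emit:
play_rows(
  steps=[
    [[0,0,0.02,0],[0,0,0.02,0],[0,0,0.02,0],[0,0,0.01,0],[0,0,0,0]],
  ],
)

```text
time: 2.28
ee_pos: [0.5776, 0.0138, 0.1587]
tcp_rot: [-180.0, 0.2, 4.6]
wrist_force: [-0.5, 0.4, -0.6]
opening: -0.0001
grasp_force: 0.0
```

Run:
```python
from h import *
st();delta([.580,.017,.165],4.6)
s=bot.camera("side");cv2.imwrite("pics/s1.png",cv2.resize(s["img"][130:260,230:390],None,fx=4.5,fy=4.5,interpolation=2))
```

```text
t2.28 tcp [0.5776 0.0138 0.1587] rot [-180.     0.2    4.6] F [-0.5  0.4 -0.6] op -0.0001 gf 0.0 q [  1.   8.   6.  88.   0. 177.] cradle [ 26.7  -3.1 153.7]
delta tool mm [ 2.7 -3.  -6.3] turn rad -0.001 tooldown yaw 4.57
```

View pics/s1.png

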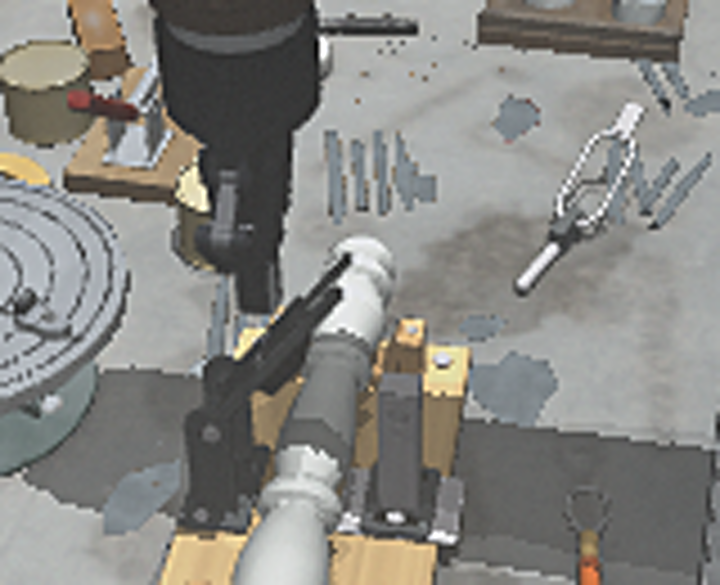

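Emit:
play_rows(
  steps=[
    [[0,-0.003,0.006,0],[0,0,0.006,0],[0,0,0.006,0],[-0.0025,0,0.003,0],[-0.0025,0,0.003,0]],
  ],
)

```text
time: 2.75
ee_pos: [0.5736, 0.0166, 0.1374]
tcp_rot: [180.0, -0.0, 4.6]
wrist_force: [0.6, 0.8, 2.5]
opening: -0.0002
grasp_force: 1.2
```

Emit:
play_rows(
  steps=[
    [[-0.004,0,0.004,0],[-0.004,0,0.004,0],[-0.0035,0,0.005,0],[-0.003,0,0.005,0],[-0.0025,0,0.005,0]],
  ],
)

```text
time: 3.17
ee_pos: [0.556, 0.0151, 0.1138]
tcp_rot: [180.0, 0.0, 4.6]
wrist_force: [-0.9, 0.8, 3.1]
opening: -0.0001
grasp_force: 1.3
```

Run:
```python
from h import *
st()
s=bot.camera("side");cv2.imwrite("pics/s2.png",cv2.resize(s["img"][150:260,250:370],None,fx=5,fy=5,interpolation=2))
```

```text
t3.17 tcp [0.556  0.0151 0.1138] rot [180.    0.    4.6] F [-0.9  0.8  3.1] op -0.0001 gf 1.3 q [  2.   5.  -3.  82.  -0. 177.] cradle [  5.3   0.  108.8]
```

Emit:
play_rows(
  steps=[
    [[-0.002,0,0.004,0],[-0.002,0,0.004,0],[-0.002,0,0.003,0],[-0.0015,0,0.002,0],[0,0,0,0]],
  ],
)

```text
time: 3.63
ee_pos: [0.5486, 0.0146, 0.1006]
tcp_rot: [-180.0, 0.1, 4.6]
wrist_force: [0.4, -0.9, 0.6]
opening: 0.0002
grasp_force: 0.0
```

Emit:
play_rows(
  steps=[
    [[0,0,0.001,0],[0,0,0.001,0],[0,0,0.001,0],[0,0,0,0],[0,0,0,0]],
  ],
)

```text
time: 4.05
ee_pos: [0.5492, 0.0146, 0.0982]
tcp_rot: [-180.0, 0.0, 4.6]
wrist_force: [0.5, -0.1, 0.1]
opening: -0.0001
grasp_force: 0.0
```

Emit:
play_rows(
  steps=[
    [[0,0,0.001,0],[0,0,0.001,0],[0,0,0,0],[0,0,0,0],[0,0,0,0]],
  ],
)

```text
time: 4.47
ee_pos: [0.5491, 0.0146, 0.0963]
tcp_rot: [-180.0, 0.0, 4.6]
wrist_force: [-0.1, -0.4, 2.1]
opening: 0.0001
grasp_force: 0.9
```

Run:
```python
from h import *
st()
s=bot.camera("side");cv2.imwrite("pics/s2.png",cv2.resize(s["img"][150:260,250:370],None,fx=5,fy=5,interpolation=2))
```

```text
t4.47 tcp [0.5491 0.0146 0.0963] rot [-180.     0.     4.6] F [-0.1 -0.4  2.1] op 0.0001 gf 0.9 q [  2.   4.  -5.  80.   0. 177.] cradle [-1.6  0.  91.3]
```

View pics/s2.png

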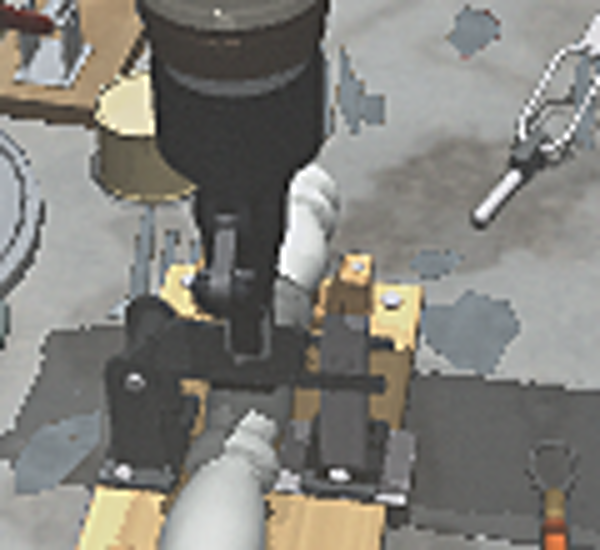

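The view shows the keeper nearly level, with its fork straddling the post. Next I press it home in small steps.

Emit:
play_rows(
  steps=[
    [[0,0,0.0005,0],[0,0,0.0005,0],[0,0,0,0],[0,0,0,0],[0,0,0,0]],
  ],
)

```text
time: 4.93
ee_pos: [0.5491, 0.0146, 0.0954]
tcp_rot: [180.0, 0.0, 4.6]
wrist_force: [-4.2, -0.5, 5.2]
opening: 0.0002
grasp_force: 2.6
```

Emit:
play_rows(
  steps=[
    [[0,0,0.0005,0],[0,0,0.0005,0],[0,0,0,0],[0,0,0,0],[0,0,0,0]],
  ],
)

```text
time: 5.35
ee_pos: [0.5489, 0.0146, 0.0945]
tcp_rot: [180.0, 0.0, 4.6]
wrist_force: [-4.3, -0.9, 6.5]
opening: 0.0003
grasp_force: 2.9
```

Emit:
play_rows(
  steps=[
    [[0,0,0.0005,0],[0,0,0.0005,0],[0,0,0,0],[0,0,0,0],[0,0,0,0]],
  ],
)

```text
time: 5.77
ee_pos: [0.5489, 0.0146, 0.0939]
tcp_rot: [180.0, 0.0, 4.6]
wrist_force: [-6.4, -0.8, 9.1]
opening: 0.0002
grasp_force: 4.5
```

Emit:
play_rows(
  steps=[
    [[0,0,0.0004,0],[0,0,0,0],[0,0,0,0],[0,0,0,0],[0,0,0,0]],
  ],
)

```text
time: 6.18
ee_pos: [0.5489, 0.0146, 0.0938]
tcp_rot: [180.0, -0.0, 4.6]
wrist_force: [-6.7, -0.8, 11.6]
opening: -0.0001
grasp_force: 5.6
```

Emit:
play_rows(
  steps=[
    [[0,0,0.0005,0],[0,0,0,0],[0,0,0,0],[0,0,0,0],[0,0,0,0]],
  ],
)

```text
time: 6.6
ee_pos: [0.5489, 0.0146, 0.0935]
tcp_rot: [180.0, -0.0, 4.6]
wrist_force: [-7.6, -0.4, 12.6]
opening: 0.0004
grasp_force: 6.4
```

Emit:
play_rows(
  steps=[
    [[0,0,0.0003,0],[0,0,0,0],[0,0,-0.01,0],[0,0,-0.03,0],[0,0,-0.03,0]],
  ],
)

```text
time: 7.02
ee_pos: [0.5485, 0.0146, 0.1618]
tcp_rot: [-180.0, 0.1, 4.6]
wrist_force: [0.3, 0.2, 0.4]
opening: -0.0002
grasp_force: 0.0
```

Emit:
play_rows(
  steps=[
    [[0,0,-0.03,-0.117],[0,0,-0.02,-0.117],[0,0,0,-0.117],[0,0,0,-0.117],[0,0,0,-0.117]],
  ],
  gripper=0.045,
)

```text
time: 7.43
ee_pos: [0.5497, 0.0147, 0.2126]
tcp_rot: [180.0, -0.1, 38.4]
wrist_force: [-0.2, -0.0, 0.3]
opening: 0.0445
grasp_force: 0.0
```

Emit:
play_rows(
  steps=[
    [[0,0,0,-0.117],[0,0,0,-0.117],[0,0,0,-0.117],[0,0,0,-0.117],[0,0,0,-0.117]],
  ],
)

```text
time: 7.85
ee_pos: [0.5495, 0.0147, 0.2121]
tcp_rot: [180.0, -0.0, 71.9]
wrist_force: [0.1, 0.2, -0.4]
opening: 0.0449
grasp_force: 0.0
```

```bash
sed -i 's/.0147,.005\]/.0147,.004]/' h.py
cat > pin.py <<'E'
from h import *
t=bot.camera("top");s=bot.camera("side")
im=t["img"];g=im.min(2).astype(np.uint8)
# shank: bright low-sat in top view between tip and head; ring/tab bright as well
roi=(372,226,24,14);x,y,w,h=roi
m=(g[y:y+h,x:x+w]>175).astype(np.uint8);n,l,stt,ce=cv2.connectedComponentsWithStats(m)
k=1+np.argmax(stt[1:,4]);v,u=np.where(l==k)
P=np.array([plane(t,a+x,b+y,.009)[:2] for a,b in zip(u,v)])
vx,vy,x0,y0=cv2.fitLine(P.astype(np.float32),2,0,.01,.01).ravel();d=np.array([vx,vy])*np.sign(vy)
q=(P-[x0,y0])@d;print("n",len(P),"yaw",np.degrees(np.arctan2(d[1],d[0])),"ends",np.array([x0,y0])+d*q.min(),np.array([x0,y0])+d*q.max())
E
python3 pin.py
python3 - <<'E'
from h import *
st();a=np.radians(71.6);delta(np.array([.4541,-.2637,.1])-.0105*np.array([np.cos(a),np.sin(a),0]),71.6)
s=bot.camera("side");t=bot.camera("top")
a=cv2.resize(s["img"][180:260,260:360],None,fx=5,fy=5,interpolation=2)
b=cv2.resize(t["img"][222:258,366:446],None,fx=5,fy=5,interpolation=2)
c=np.zeros((590,500,3),np.uint8);c[:400]=a;c[405:585,:400]=b;cv2.imwrite("pics/s3.png",c)
E
```

```text
n 2 yaw 88.5133 ends [ 0.46718573 -0.2242933 ] [ 0.4672572  -0.22153955]
t7.95 tcp [0.5494 0.0146 0.212 ] rot [180.   -0.   71.7] F [-0.5  0.  -0.1] op 0.0447 gf 0.0 q [  2.   5.   7.  93.   0. 110.] cradle [ -1.3   0.  208. ]
delta tool mm [-304.7   -3.4  112. ] turn rad 0.002 tooldown yaw 71.73
```

View pics/s3.png

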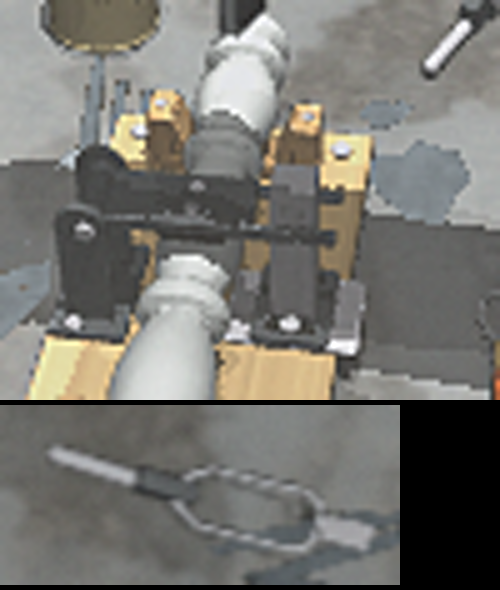

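The keeper stays down across the post, and the pin is unmoved with its tip at top px (376, 231.4) and shoulder at (393.5, 237). Next I move above the pin.

Emit:
play_rows(
  steps=[
    [[-0.038,0,0,0],[-0.038,-0.001,0,0],[-0.038,-0.001,0,0],[-0.038,-0.001,0.014,0],[-0.038,0,0.014,0]],
  ],
)

```text
time: 8.47
ee_pos: [0.486, -0.1663, 0.1846]
tcp_rot: [179.9, 0.0, 71.4]
wrist_force: [0.5, 0.1, 0.7]
opening: 0.0449
grasp_force: 0.0
```

Emit:
play_rows(
  steps=[
    [[-0.038,0,0.02,0],[-0.038,0,0.02,0],[-0.0385,0,0.02,0],[0,0,0.024,0],[0,0,0,0]],
  ],
)

```text
time: 8.88
ee_pos: [0.4489, -0.2704, 0.0976]
tcp_rot: [-179.7, -0.1, 71.2]
wrist_force: [0.1, -0.1, -0.3]
opening: 0.045
grasp_force: 0.0
```

Run:
```python
from h import *
st();a=np.radians(71.6);delta(np.array([.4541,-.2637,.1])-.0105*np.array([np.cos(a),np.sin(a),0]),71.6)
t=bot.camera("top");s=bot.camera("side")
im=s["img"];x,y=330,140
b=cv2.resize(im[y:y+70,x:x+80],None,fx=8,fy=8,interpolation=2)
cv2.imwrite("pics/s4.png",b)
```

```text
t8.88 tcp [ 0.4489 -0.2704  0.0976] rot [-1.797e+02 -1.000e-01  7.120e+01] F [ 0.1 -0.1 -0.3] op 0.0450 gf 0.0 q [-31.   1.  -9.  81.   0.  78.] cradle [-124.4 -276.1   93.6]
delta tool mm [-2.4  2.8 -2.4] turn rad -0.007 tooldown yaw 71.22
```

View pics/s4.png

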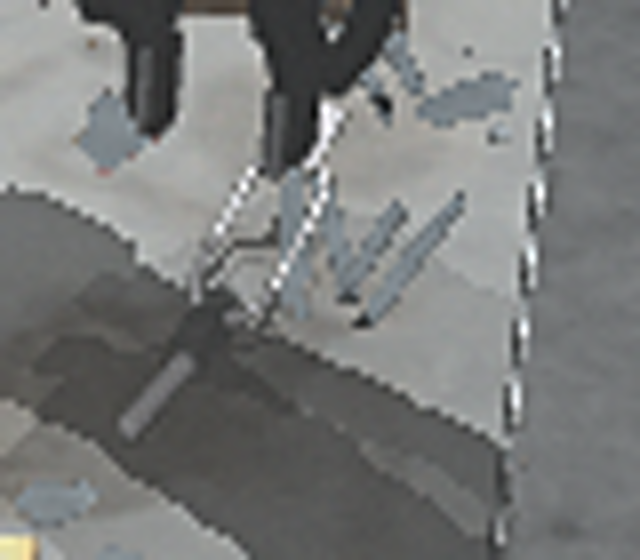

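The fingers straddle the pin's line, seen from the side with the tip at (346, 194) and shoulder at (353.8, 184.8). I'll cross-check the pin position from this view.

Run:
```python
from h import *
st();t=bot.camera("top");s=bot.camera("side")
for n,a,b in(("tip",(376.1,231.4),(345.8,194.2)),("sh",(393.5,237),(353.8,184.8))):
    print(n,plane(t,*a,.006).round(4),plane(s,*b,.006).round(4),tri(t,a,s,b)[0].round(4))
```

```text
t8.98 tcp [ 0.4511 -0.2695  0.102 ] rot [-179.9   -0.    71.5] F [0.8 0.1 0.9] op 0.0447 gf 0.0 q [-31.   1.  -8.  81.   0.  78.] cradle [-122.1 -275.2   98. ]
tip [ 0.4694 -0.2168  0.006 ] [ 0.47  -0.212  0.006] [ 0.4703 -0.2173  0.0016]
sh [ 0.4527 -0.264   0.006 ] [ 0.4533 -0.2628  0.006 ] [ 0.4531 -0.2641  0.005 ]
```

Emit:
play_rows(
  steps=[
    [[-0.004,0,0.025,0],[0,0,0.025,0],[0,0,0.025,0],[0,0,0.015,0],[0,0,0.006,0.0]],
  ],
)

```text
time: 9.5
ee_pos: [0.4504, -0.2724, 0.0052]
tcp_rot: [-179.9, -0.0, 71.7]
wrist_force: [0.0, -0.4, 0.5]
opening: 0.045
grasp_force: 0.0
```

Emit:
play_rows(
  steps=[
    [[0,0,0.003,0],[0,0,0,0],[0,0,0,0],[0,0,0,0],[0,0,0,0]],
  ],
)

```text
time: 9.92
ee_pos: [0.4508, -0.2739, 0.0042]
tcp_rot: [179.9, 0.0, 71.6]
wrist_force: [0.7, 0.2, 0.3]
opening: 0.0453
grasp_force: 0.0
```

Emit:
play_rows(
  steps=[
    [[0,0,0,0],[0,0,0,0],[0,0,0,0],[0,0,0,0],[0,0,0,0]],
  ],
  gripper=0,
  squeeze=50,
)

```text
time: 10.33
ee_pos: [0.4504, -0.2738, 0.0035]
tcp_rot: [180.0, 0.0, 71.6]
wrist_force: [-0.6, -0.4, 4.3]
opening: 0.0107
grasp_force: 49.4
```

Run:
```python
from h import *
st()
s=bot.camera("side")
cv2.imwrite("pics/s5.png",cv2.resize(s["img"][140:210,320:400],None,fx=6,fy=6,interpolation=2))
```

```text
t10.33 tcp [ 0.4504 -0.2738  0.0035] rot [180.    0.   71.6] F [-0.6 -0.4  4.3] op 0.0107 gf 49.4 q [-31.   4. -17.  70.   0.  77.] cradle [-123.1 -279.5   -0.5]
```

Emit:
play_rows(
  steps=[
    [[0,0,-0.01,0],[0,0,-0.02,0],[0,0,-0.03,-0.1],[0,0,-0.04,-0.1],[0,0,-0.04,-0.1]],
  ],
)

```text
time: 10.8
ee_pos: [0.4492, -0.273, 0.1442]
tcp_rot: [-179.9, -0.1, 89.1]
wrist_force: [1.0, -0.3, -1.9]
opening: 0.0106
grasp_force: 48.9
```

Emit:
play_rows(
  steps=[
    [[0,0,0,-0.1],[0,0,0,0],[0,0,0,0],[0,0,0,0],[0,0,0,0]],
  ],
)

```text
time: 11.22
ee_pos: [0.4494, -0.2732, 0.1414]
tcp_rot: [-179.9, -0.1, 94.4]
wrist_force: [0.1, -0.1, -2.1]
opening: 0.0107
grasp_force: 48.9
```

Run:
```python
from h import *
st();delta(cw([-.085,-.075,.136]),94.6)
s=bot.camera("side");t=bot.camera("top")
a=cv2.resize(s["img"][110:210,310:410],None,fx=4,fy=4,interpolation=2)
b=cv2.resize(t["img"][215:265,350:450],None,fx=4,fy=4,interpolation=2)
cv2.imwrite("pics/s6.png",np.vstack([a,b])[:600])
```

```text
t11.22 tcp [ 0.4494 -0.2732  0.1414] rot [-1.799e+02 -1.000e-01  9.440e+01] F [ 0.1 -0.1 -2.1] op 0.0107 gf 48.9 q [-31.   1.  -4.  85.  -0.  54.] cradle [-124.  -278.8  137.4]
delta tool mm [203.9  38.3   1.7] turn rad -0.004 tooldown yaw 94.4
```

View pics/s6.png

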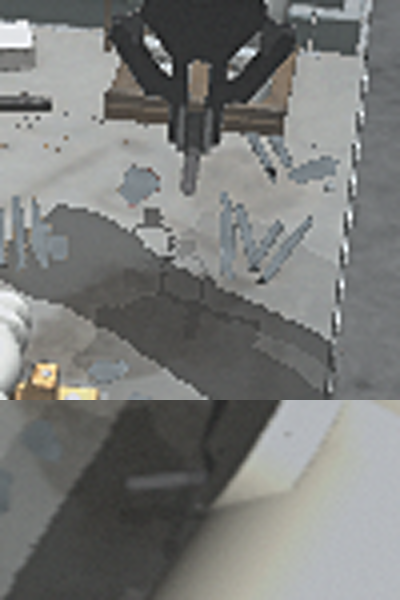

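The pin is held straight in the fingers, pointing towards the post (side px (357, 158), top px (382–400, 235)). Next I bring it beside the post.

Emit:
play_rows(
  steps=[
    [[0.034,0.0064,0,0],[0.034,0.0064,0,0],[0.034,0.0064,0,0],[0.034,0.0064,0,0],[0.034,0.0064,0,-0.003]],
  ],
)

```text
time: 11.73
ee_pos: [0.4682, -0.1001, 0.1425]
tcp_rot: [-180.0, -0.0, 94.6]
wrist_force: [1.1, 0.2, -1.2]
opening: 0.0107
grasp_force: 49.0
```

Emit:
play_rows(
  steps=[
    [[0.034,0.0064,0,0],[0,0,0.012,0],[0,0,0.012,0],[0,0,0.012,0],[0,0,0,0]],
  ],
)

```text
time: 12.15
ee_pos: [0.4706, -0.0678, 0.1037]
tcp_rot: [-179.7, -0.0, 94.6]
wrist_force: [-0.5, -0.4, -2.3]
opening: 0.0113
grasp_force: 49.0
```

Run:
```python
from h import *
st();delta(cw([-.080,-.0565,.094]),94.6)
t=bot.camera("top");s=bot.camera("side")
```

```text
t12.15 tcp [ 0.4706 -0.0678  0.1037] rot [-179.7   -0.    94.6] F [-0.5 -0.4 -2.3] op 0.0113 gf 49.0 q [ -8.  -6. -15.  81.  -0.  77.] cradle [-86.4 -75.8  99.7]
delta tool mm [19.3  6.4  5.7] turn rad 0.001 tooldown yaw 94.63
```

Emit:
play_rows(
  steps=[
    [[0.01,0.003,0.003,0],[0.009,0.003,0.003,0],[0,0,0,0],[0,0,0,0],[0,0,0,0]],
  ],
)

```text
time: 12.67
ee_pos: [0.4768, -0.0476, 0.1013]
tcp_rot: [180.0, 0.0, 94.7]
wrist_force: [-0.0, -0.9, -1.6]
opening: 0.0104
grasp_force: 49.0
```

Emit:
play_rows(
  steps=[
    [[0,0.003,0,0],[0,0.003,0,0],[0,0.002,0,0],[0,0.001,0,0],[0,0,0,0]],
  ],
)

```text
time: 13.08
ee_pos: [0.4859, -0.0471, 0.101]
tcp_rot: [-180.0, 0.0, 94.7]
wrist_force: [-0.1, 0.5, -1.4]
opening: 0.0106
grasp_force: 49.0
```

Run:
```python
from h import *
st()
```

```text
t13.08 tcp [ 0.4859 -0.0471  0.101 ] rot [-180.     0.    94.7] F [-0.1  0.5 -1.4] op 0.0106 gf 49.0 q [ -6.  -4. -13.  81.  -0.  80.] cradle [-69.6 -56.4  97. ]
```

Emit:
play_rows(
  steps=[
    [[0,0.001,0,0],[0,0.001,0,0],[0,0.001,0,0],[0,0,0,0],[0,0,0,0]],
  ],
)

```text
time: 13.5
ee_pos: [0.4886, -0.0468, 0.1011]
tcp_rot: [-180.0, -0.0, 94.7]
wrist_force: [-0.7, -0.3, -1.6]
opening: 0.0108
grasp_force: 49.0
```

Emit:
play_rows(
  steps=[
    [[0,0.001,0,0],[0,0.001,0,0],[0,0.0,0,0],[0,0,0,0],[0,0,0,0]],
  ],
)

```text
time: 13.92
ee_pos: [0.4906, -0.0466, 0.101]
tcp_rot: [-180.0, -0.0, 94.7]
wrist_force: [-0.4, -0.2, -1.4]
opening: 0.011
grasp_force: 49.0
```

Emit:
play_rows(
  steps=[
    [[0,0.001,0,0],[0,0,0,0],[0,0.0,0,0],[0,0,0,0],[0,0,0,0]],
  ],
)

```text
time: 14.33
ee_pos: [0.4916, -0.0465, 0.1011]
tcp_rot: [180.0, -0.0, 94.7]
wrist_force: [0.4, -1.2, -1.9]
opening: 0.0109
grasp_force: 49.0
```

Emit:
play_rows(
  steps=[
    [[0,0.001,0,0],[0,0,0,0],[0,0.0,0,0],[0,0,0,0],[0,0,0,0]],
  ],
)

```text
time: 14.75
ee_pos: [0.4921, -0.0465, 0.1009]
tcp_rot: [-179.9, 0.0, 94.7]
wrist_force: [-5.2, -1.6, 0.1]
opening: 0.0111
grasp_force: 49.3
```

Emit:
play_rows(
  steps=[
    [[0,0.001,0,0],[0,0,0,0],[0,0.0,0,0],[0,0,0,0],[0,0,0,0]],
  ],
)

```text
time: 15.17
ee_pos: [0.4925, -0.0465, 0.1008]
tcp_rot: [-179.9, 0.0, 94.7]
wrist_force: [-8.8, -1.6, 2.6]
opening: 0.0107
grasp_force: 49.7
```

Emit:
play_rows(
  steps=[
    [[0,-0.005,0,0],[-0.012,0,0,0],[-0.012,0,0,0],[0,0.01,0.003,0],[0,0.0095,0,0]],
  ],
)

```text
time: 15.58
ee_pos: [0.5109, -0.0702, 0.0978]
tcp_rot: [180.0, 0.0, 94.6]
wrist_force: [0.1, 0.3, -1.5]
opening: 0.0106
grasp_force: 49.1
```

Emit:
play_rows(
  steps=[
    [[0,0,0,0],[0,0,0,0],[0,0,0,0],[0,0,0,0],[0,0,0,0]],
  ],
)

```text
time: 16.0
ee_pos: [0.5099, -0.0689, 0.0981]
tcp_rot: [-180.0, -0.0, 94.7]
wrist_force: [-0.6, -0.1, -0.4]
opening: 0.0103
grasp_force: 49.2
```

Run:
```python
from h import *
st();delta(cw([-.0477,-.0785,.094]),94.6)
```

```text
t16.00 tcp [ 0.5099 -0.0689  0.0981] rot [-180.    -0.    94.7] F [-0.6 -0.1 -0.4] op 0.0103 gf 49.2 q [ -8.  -0. -10.  80.   0.  78.] cradle [-47.4 -80.1  94.1]
delta tool mm [ 1.6 -0.3  0.1] turn rad 0.002 tooldown yaw 94.72
```

Emit:
play_rows(
  steps=[
    [[0.003,-0.0003,0,0],[0.003,0,0,0],[0.002,0,0,0],[0.002,0,0,0],[0,0,0,0]],
  ],
)

```text
time: 16.42
ee_pos: [0.5089, -0.0587, 0.0982]
tcp_rot: [180.0, -0.0, 94.7]
wrist_force: [0.2, 0.5, -1.1]
opening: 0.0106
grasp_force: 49.2
```

Emit:
play_rows(
  steps=[
    [[0.001,0,0,0],[0.001,0,0,0],[0.001,0,0,0],[0,0,0,0],[0,0,0,0]],
  ],
)

```text
time: 16.83
ee_pos: [0.5087, -0.0562, 0.0981]
tcp_rot: [-180.0, 0.0, 94.7]
wrist_force: [0.0, 0.2, -2.3]
opening: 0.0112
grasp_force: 49.2
```

Run:
```python
from h import *
st()
```

```text
t16.83 tcp [ 0.5087 -0.0562  0.0981] rot [-180.     0.    94.7] F [ 0.   0.2 -2.3] op 0.0112 gf 49.2 q [ -6.  -1. -11.  80.  -0.  79.] cradle [-47.6 -67.3  94.1]
```

Emit:
play_rows(
  steps=[
    [[0.002,0,0,0],[0.002,0,0,0],[0.002,0,0,0],[0.001,0,0,0],[0,0,0,0]],
  ],
)

```text
time: 17.25
ee_pos: [0.5081, -0.0489, 0.0981]
tcp_rot: [-180.0, -0.0, 94.7]
wrist_force: [-0.5, -0.1, -1.1]
opening: 0.0108
grasp_force: 49.2
```

Emit:
play_rows(
  steps=[
    [[0.002,0,0,0],[0.002,0,0,0],[0.002,0,0,0],[0.001,0,0,0],[0,0,0,0]],
  ],
)

```text
time: 17.67
ee_pos: [0.5075, -0.042, 0.0981]
tcp_rot: [180.0, -0.0, 94.7]
wrist_force: [-0.4, -1.5, -0.8]
opening: 0.0105
grasp_force: 49.2
```

Emit:
play_rows(
  steps=[
    [[0.001,0,0,0],[0.001,0,0,0],[0.001,0,0,0],[0.001,0,0,0],[0,0,0,0]],
  ],
)

```text
time: 18.08
ee_pos: [0.5072, -0.0381, 0.0981]
tcp_rot: [-180.0, -0.0, 94.7]
wrist_force: [0.1, -0.0, -1.7]
opening: 0.0107
grasp_force: 49.2
```

Emit:
play_rows(
  steps=[
    [[0.001,0,0,0],[0.001,0,0,0],[0.001,0,0,0],[0,0,0,0],[0,0,0,0]],
  ],
)

```text
time: 18.5
ee_pos: [0.5069, -0.0352, 0.0981]
tcp_rot: [180.0, -0.0, 94.7]
wrist_force: [-0.1, 0.5, -1.0]
opening: 0.0106
grasp_force: 49.2
```

Emit:
play_rows(
  steps=[
    [[0.001,0,0,0],[0.001,0,0,0],[0,0,0,0],[0,0,0,0],[0,0,0,0]],
  ],
)

```text
time: 18.92
ee_pos: [0.5067, -0.0332, 0.0981]
tcp_rot: [-180.0, 0.0, 94.7]
wrist_force: [0.2, -0.1, -1.3]
opening: 0.0103
grasp_force: 49.2
```

Emit:
play_rows(
  steps=[
    [[0.001,0,0,0],[0.001,0,0,0],[0,0,0,0],[0,0,0,0],[0,0,0,0]],
  ],
)

```text
time: 19.33
ee_pos: [0.5066, -0.0312, 0.0981]
tcp_rot: [180.0, -0.0, 94.7]
wrist_force: [-0.9, 0.2, -1.2]
opening: 0.0114
grasp_force: 49.2
```

Emit:
play_rows(
  steps=[
    [[0.001,0,0,0],[0.001,0,0,0],[0,0,0,0],[0,0,0,0],[0,0,0,0]],
  ],
)

```text
time: 19.75
ee_pos: [0.5064, -0.0292, 0.0981]
tcp_rot: [180.0, -0.0, 94.7]
wrist_force: [0.2, -0.3, 0.0]
opening: 0.0108
grasp_force: 49.2
```

Emit:
play_rows(
  steps=[
    [[0.001,0,0,0],[0.001,0,0,0],[0,0,0,0],[0,0,0,0],[0,0,0,0]],
  ],
)

```text
time: 20.17
ee_pos: [0.5063, -0.0272, 0.098]
tcp_rot: [-180.0, -0.0, 94.7]
wrist_force: [-0.3, 0.0, -1.3]
opening: 0.0107
grasp_force: 49.2
```

Emit:
play_rows(
  steps=[
    [[0.0015,0,0,0],[0.0015,0,0,0],[0.0015,0,0,0],[0.0015,0,0,0],[0,0,0,0]],
  ],
)

```text
time: 20.58
ee_pos: [0.5058, -0.0209, 0.0981]
tcp_rot: [180.0, -0.0, 94.7]
wrist_force: [0.4, 0.4, -0.5]
opening: 0.0105
grasp_force: 49.2
```

Emit:
play_rows(
  steps=[
    [[0.0015,0,0,0],[0.0015,0,0,0],[0.0015,0,0,0],[0.001,0,0,0],[0,0,0,0]],
  ],
)

```text
time: 21.0
ee_pos: [0.5053, -0.0156, 0.0981]
tcp_rot: [180.0, -0.0, 94.7]
wrist_force: [0.2, 0.8, -0.2]
opening: 0.0106
grasp_force: 49.3
```

Run:
```python
from h import *
st()
s=bot.camera("side");t=bot.camera("top")
for c in (s,t):
  p=proj(c,[cw([-.0477,-.010,.0965]),cw([-.0477,.010,.0965]),cw([-.0477,.0333,.0965])]);print(p.round(1).tolist())
p=proj(s,[cw([-.0477,y,.0965+dz]) for y in(.012,.018,.024,.03,.034,.04,.045) for dz in(.006,.003,0,-.003,-.006)]).round().astype(int)
print(s["img"][p[:,1],p[:,0]].mean(1).round().reshape(7,5))
```

```text
t21.00 tcp [ 0.5053 -0.0156  0.0981] rot [180.   -0.   94.7] F [ 0.2  0.8 -0.2] op 0.0106 gf 49.3 q [ -2.  -2. -11.  80.   0.  84.] cradle [-47.6 -26.5  94.1]
[[319.5, 216.6], [318.3, 222.2], [316.9, 229.0]]
[[295.4, 216.1], [287.7, 216.9], [278.7, 217.9]]
[[ 98. 209. 198. 194. 193.]
 [198. 194. 193. 193. 186.]
 [203. 205. 204. 201. 212.]
 [204. 201. 212. 170.  91.]
 [201. 212. 170.  91.  95.]
 [168.  91.  95.  98.  96.]
 [ 93.  96.  96.  96.  96.]]
```

Emit:
play_rows(
  steps=[
    [[0.0015,0,0,0],[0.001,0,0,0],[0.001,0,0,0],[0.001,0,0,0],[0,0,0,0]],
  ],
)

```text
time: 21.52
ee_pos: [0.505, -0.012, 0.0981]
tcp_rot: [180.0, 0.1, 94.7]
wrist_force: [0.2, -5.6, -0.1]
opening: 0.0111
grasp_force: 49.3
```

Emit:
play_rows(
  steps=[
    [[0.0005,0,0,0],[0.0005,0,0,0],[0.0005,0,0,0],[0,0,0,0],[0,0,0,0]],
  ],
)

```text
time: 21.93
ee_pos: [0.505, -0.0119, 0.0982]
tcp_rot: [180.0, 0.3, 94.6]
wrist_force: [0.9, -14.2, 0.1]
opening: 0.0108
grasp_force: 49.3
```

Emit:
play_rows(
  steps=[
    [[0.0005,0,0,0],[0.0005,0,0,0],[0,0,0,0],[0,0,0,0],[0,0,0,0]],
  ],
)

```text
time: 22.35
ee_pos: [0.505, -0.0118, 0.0982]
tcp_rot: [-180.0, 0.4, 94.6]
wrist_force: [1.7, -18.9, -0.6]
opening: 0.0109
grasp_force: 49.3
```

Run:
```python
from h import *
from scipy.ndimage import map_coordinates as mc
st()
s=bot.camera("side");t=bot.camera("top")
ys=np.arange(.008,.056,.002)
for c,n in((s,"side"),(t,"top")):
  g=c["img"].mean(2)
  for dx in (-.003,0,.003,):
    p=proj(c,[cw([-.0477+dx,y,.0965]) for y in ys]);print(n,dx,[int(v) for v in mc(g,[p[:,1],p[:,0]],order=1)])
print((ys*1e3).astype(int).tolist())
```

```text
t22.35 tcp [ 0.505  -0.0118  0.0982] rot [-180.     0.4   94.6] F [  1.7 -18.9  -0.6] op 0.0109 gf 49.3 q [ -1.  -2. -11.  80.  -0.  84.] cradle [-47.7 -22.8  94.2]
side -0.003 [112, 123, 128, 141, 147, 118, 102, 114, 110, 103, 121, 135, 145, 140, 116, 101, 86, 91, 94, 95, 96, 96, 94, 94]
side 0 [174, 202, 197, 195, 194, 193, 193, 194, 194, 193, 192, 192, 200, 200, 184, 149, 105, 94, 86, 93, 95, 95, 96, 96]
side 0.003 [169, 208, 203, 198, 196, 196, 196, 197, 198, 199, 201, 198, 203, 207, 182, 147, 102, 89, 93, 95, 96, 97, 98, 98]
top -0.003 [183, 184, 182, 183, 182, 182, 183, 182, 182, 182, 182, 181, 182, 181, 181, 182, 181, 181, 181, 180, 181, 181, 179, 178]
top 0 [182, 182, 183, 183, 182, 183, 184, 182, 182, 183, 183, 183, 183, 183, 182, 180, 181, 181, 181, 180, 180, 179, 179, 178]
top 0.003 [182, 182, 182, 182, 182, 182, 183, 183, 182, 182, 182, 183, 182, 182, 181, 181, 182, 181, 180, 179, 180, 179, 179, 178]
[8, 10, 12, 14, 16, 18, 20, 22, 24, 26, 28, 30, 32, 34, 36, 38, 40, 42, 44, 46, 48, 50, 52, 54]
```

Emit:
play_rows(
  steps=[
    [[-0.0018,0,0,0],[0,0,0,0],[0,0,0,0],[0,0,0,0],[0,0,0,0]],
  ],
)

```text
time: 22.87
ee_pos: [0.505, -0.0119, 0.0981]
tcp_rot: [-180.0, 0.2, 94.6]
wrist_force: [1.5, -9.6, 0.5]
opening: 0.0106
grasp_force: 49.3
```

Emit:
play_rows(
  steps=[
    [[0,0,0,0],[0,0,0,0],[-0.001,0,0,0],[-0.001,0,0,0],[0,0,0,0]],
  ],
  gripper=0.024,
)

```text
time: 23.28
ee_pos: [0.5051, -0.0126, 0.0981]
tcp_rot: [180.0, -0.0, 94.7]
wrist_force: [0.4, 0.1, -0.1]
opening: 0.0241
grasp_force: 0.0
```

Emit:
play_rows(
  steps=[
    [[0,0,0,0],[0,0,0,0],[0,0,0,0],[0,0,0,0],[0,0,0,0]],
  ],
  gripper=0,
)

```text
time: 23.7
ee_pos: [0.5051, -0.0126, 0.0982]
tcp_rot: [180.0, -0.0, 94.7]
wrist_force: [-1.8, 0.1, 3.1]
opening: 0.0105
grasp_force: 52.8
```

Emit:
play_rows(
  steps=[
    [[0.0005,0,0,0],[0.0005,0,0,0],[0,0,0,0],[0,0,0,0],[0,0,0,0]],
  ],
)

```text
time: 24.12
ee_pos: [0.505, -0.0124, 0.0982]
tcp_rot: [180.0, 0.1, 94.7]
wrist_force: [-1.2, -5.8, 3.2]
opening: 0.0108
grasp_force: 52.9
```

Emit:
play_rows(
  steps=[
    [[0.0005,0,0,0],[0.0005,0,0,0],[0,0,0,0],[0,0,0,0],[0,0,0,0]],
  ],
)

```text
time: 24.53
ee_pos: [0.505, -0.0122, 0.0983]
tcp_rot: [180.0, 0.2, 94.6]
wrist_force: [-1.4, -10.5, 2.6]
opening: 0.0104
grasp_force: 52.9
```

Emit:
play_rows(
  steps=[
    [[-0.002,0,0,0],[0,0,0,0],[0,0,0,0],[0,0,0,0],[0,0,0,0]],
  ],
  gripper=0.03,
)

```text
time: 24.95
ee_pos: [0.5051, -0.0124, 0.098]
tcp_rot: [-180.0, -0.0, 94.7]
wrist_force: [0.7, -0.1, 0.5]
opening: 0.03
grasp_force: 0.0
```

Emit:
play_rows(
  steps=[
    [[0,0,-0.01,0],[0,0,-0.02,0],[0,0,-0.035,0],[0,0,-0.035,0],[0,0,-0.02,0]],
  ],
)

```text
time: 25.37
ee_pos: [0.5055, -0.0125, 0.2226]
tcp_rot: [179.8, 0.0, 94.7]
wrist_force: [1.1, -0.4, 0.5]
opening: 0.0297
grasp_force: 0.0
```

Run:
```python
from h import *
st()
s=bot.camera("side");t=bot.camera("top")
for th in(-.12,0,.15):
    f=2.8-th;P=[cw([-.0477,-.036+r*np.cos(f),.1045+r*np.sin(f)]) for r in(.077,.0925,.103)]
    print(th,np.array(P[1]).round(4),proj(s,P).round(1).tolist(),proj(t,P).round(1).tolist())
a=cv2.resize(s["img"][150:250,270:370],None,fx=5.9,fy=5.9,interpolation=2)
cv2.imwrite("pics/s7.png",a);cv2.imwrite("pics/s7f.png",s["img"]);cv2.imwrite("pics/t7f.png",t["img"])
g=s["img"].min(2);print(g[165:205:2,310:350:2])
```

```text
t25.37 tcp [ 0.5055 -0.0125  0.2226] rot [179.8   0.   94.7] F [ 1.1 -0.4  0.5] op 0.0297 gf 0.0 q [-1. -2.  2. 94.  0. 84.] cradle [-47.2 -23.5 218.6]
-0.12 [ 0.5133 -0.115   0.1288] [[324.9, 183.5], [325.6, 179.0], [326.1, 176.0]] [[334.8, 210.6], [340.8, 209.7], [344.9, 209.2]]
0 [ 0.513  -0.1119  0.1395] [[324.8, 181.4], [325.5, 176.5], [326.0, 173.2]] [[333.9, 210.1], [339.8, 209.2], [343.8, 208.6]]
0.15 [ 0.5126 -0.1063  0.1522] [[324.6, 179.3], [325.3, 173.9], [325.7, 170.2]] [[332.2, 209.7], [337.8, 208.6], [341.6, 207.9]]
[[ 98  46 133 180 124 104 177 179  41 101  55  32 175 170 171 170 173 167
  166 160]
 [ 98  49 128 184 130 135 121 177  42  98  54  62 180 171 172 169 172 170
  165 167]
 [101  51 131 185 129 131 123 121  57  93  54  64 176 168 173 170 172 168
  170 170]
 [ 98  44 123 117 126 131 134 128  60  93  53 148 173 175 174 173 170 171
  167 164]
 [ 89  35 109  99 179 127 111 123  60  89  49 186 171 173 172 170 167 167
  165 166]
 [140 140 100  88 175 122 173 174  54  79 175 169 165 164 156 162 163 152
  165 167]
 [168 168 101 181 167 174 169 220 193 154 167 160 150
[... 437 characters left out ...]
 124 119
  117 115]
 [193 227 234 148 107 153 149 144 129 129 126 133 129 118 117 119 118 119
  118 123]
 [230 177 159 133 131 133 127 124 128 130 110 133 123 118 120 122 124 118
  119 127]
 [226 209 145 104 148 124 121 123 122 124 119 136 125 125 128 130 128 123
  129 132]
 [243 229 128 115 122 116 117 117 119 105 128 125 131 120 127 135 138 130
  134 128]
 [149 123 189 130 120 124 125 129 117 108 120 119 126 130 136 133 130 133
  132 129]
 [149 136 111 118 130 120 134 130 127 141 130 131 141 138 137 131 138 136
  135 128]
 [143 132 104  90  85  92  93 117 134 130 123 120 127 127 128 134 115 137
  138 133]
 [140 123  86  92  74 107  89  95 122 114 131 118 128 125 120 131 130 131
  139 153]]
```

View pics/s7.png

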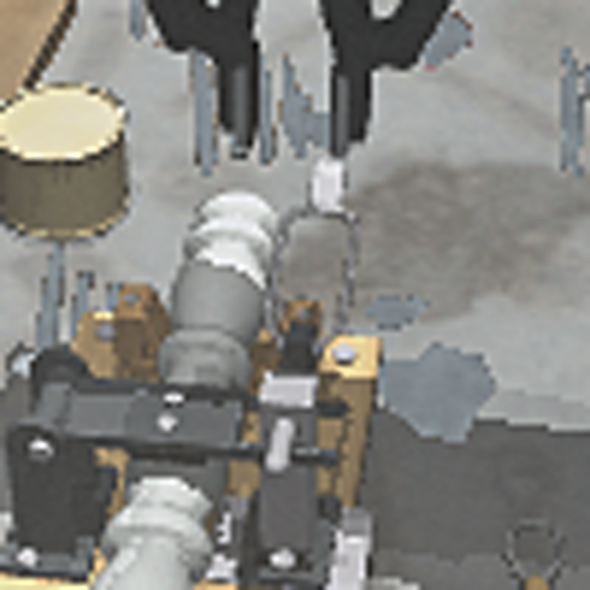

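The pin is through the post above the prongs, its head against the post, and the tab is at side px (325.6, 181.4). That puts the ring at about its -0.2 stop. Next I go and grip the tab.

Run:
```python
from h import *
st();delta(cw([-.0477,-.1276,.150]),94.6)
f=np.linspace(3.0,.35,21);P=92.5*np.c_[np.cos(f),-np.sin(f)]
print(np.diff(P,axis=0).round(1).tolist())
```

```text
t25.47 tcp [ 0.5064 -0.0125  0.223 ] rot [179.6   0.   94.7] F [-0.1 -0.   0.4] op 0.0301 gf 0.0 q [-1. -2.  2. 94.  0. 84.] cradle [-46.3 -23.6 219. ]
delta tool mm [-104.    -2.1   69.1] turn rad 0.002 tooldown yaw 94.71
[[2.5, -12.0], [4.1, -11.5], [5.6, -10.9], [7.0, -10.1], [8.2, -9.1], [9.4, -7.9], [10.3, -6.6], [11.1, -5.2], [11.7, -3.7], [12.1, -2.1], [12.2, -0.5], [12.2, 1.2], [11.9, 2.8], [11.5, 4.3], [10.8, 5.8], [9.9, 7.2], [8.9, 8.4], [7.7, 9.5], [6.4, 10.4], [5.0, 11.2]]
```

Emit:
play_rows(
  steps=[
    [[-0.026,-0.0003,0,0],[-0.026,-0.0003,0,0],[-0.026,-0.0003,0,0],[-0.026,-0.0003,0.02,0],[0,0,0.025,0.002]],
  ],
)

```text
time: 25.88
ee_pos: [0.5133, -0.1198, 0.174]
tcp_rot: [179.8, 0.1, 94.4]
wrist_force: [0.3, -0.5, -0.7]
opening: 0.0299
grasp_force: 0.0
```

Emit:
play_rows(
  steps=[
    [[0,0,0,0],[0,0,0,0],[0,0,0,0],[0,0,0,0],[0,0,0,0]],
  ],
)

```text
time: 26.3
ee_pos: [0.513, -0.1158, 0.1746]
tcp_rot: [179.9, 0.0, 94.7]
wrist_force: [-0.0, 0.4, 0.3]
opening: 0.0296
grasp_force: 0.0
```

Run:
```python
from h import *
st();delta(cw([-.0477,-.1276,.1076]),94.6)
```

```text
t26.30 tcp [ 0.513  -0.1158  0.1746] rot [179.9   0.   94.7] F [-0.   0.4  0.3] op 0.0296 gf 0.0 q [-13.   1.  -1.  89.   0.  73.] cradle [ -48.1 -127.1  170.6]
delta tool mm [-0.5  0.2 63. ] turn rad 0.001 tooldown yaw 94.65
```

Emit:
play_rows(
  steps=[
    [[0,0,0.02,0],[0,0,0.02,0],[0,0,0.015,0],[0,0,0.008,0],[0,0,0,0]],
  ],
)

```text
time: 26.72
ee_pos: [0.5119, -0.1159, 0.109]
tcp_rot: [-179.9, -0.0, 94.6]
wrist_force: [0.7, 0.8, 0.8]
opening: 0.03
grasp_force: 0.0
```

Emit:
play_rows(
  steps=[
    [[0,0,0,0],[0,0,0,0],[0,0,0,0],[0,0,0,0],[0,0,0,0]],
  ],
  gripper=0,
  squeeze=20,
)

```text
time: 27.13
ee_pos: [0.5128, -0.1164, 0.1107]
tcp_rot: [179.9, 0.0, 94.6]
wrist_force: [-0.2, 0.2, 0.2]
opening: 0.0132
grasp_force: 21.9
```

Run:
```python
from h import *
st()
```

```text
t27.13 tcp [ 0.5128 -0.1164  0.1107] rot [179.9   0.   94.6] F [-0.2  0.2  0.2] op 0.0132 gf 21.9 q [-13.   1.  -7.  82.   0.  73.] cradle [ -48.3 -127.7  106.7]
```

Tab gripped (13.2 mm). Swing the ring along its arc.

Emit:
play_rows(
  steps=[
    [[0.0025,0,-0.012,0],[0.0041,0,-0.0115,0],[0.0056,0,-0.0109,0],[0.007,0,-0.0101,0],[0.0082,0,-0.0091,0]],
  ],
)

```text
time: 27.55
ee_pos: [0.5102, -0.0886, 0.1652]
tcp_rot: [180.0, 0.0, 94.6]
wrist_force: [0.7, -2.6, -3.6]
opening: 0.0129
grasp_force: 24.5
```

Emit:
play_rows(
  steps=[
    [[0.0094,0,-0.0079,0],[0.0103,0,-0.0066,0],[0,0,0,0],[0,0,0,0],[0,0,0,0]],
  ],
)

```text
time: 27.97
ee_pos: [0.5087, -0.0691, 0.1781]
tcp_rot: [180.0, -0.0, 94.6]
wrist_force: [-0.1, -0.2, -0.1]
opening: 0.0133
grasp_force: 23.4
```

Run:
```python
from h import *
o=st();p=wc(o["ee_pos"])*1e3;d=p[1:]+[36,10-104.5];print("r",np.hypot(*d),"phi",np.arctan2(d[1],d[0]))
```

```text
t27.97 tcp [ 0.5087 -0.0691  0.1781] rot [180.   -0.   94.6] F [-0.1 -0.2 -0.1] op 0.0133 gf 23.4 q [-8. -1. -2. 89.  0. 78.] cradle [-48.6 -80.1 174.1]
r 90.98870619223064 phi 2.077255468813334
```

Low force; continue over the top.

Emit:
play_rows(
  steps=[
    [[0.0111,0,-0.0052,0],[0.0117,0,-0.0037,0],[0.0121,0,-0.0021,0],[0.0122,0,-0.0005,0],[0,0,0,0]],
  ],
)

```text
time: 28.38
ee_pos: [0.5047, -0.0204, 0.1898]
tcp_rot: [-180.0, -0.0, 94.7]
wrist_force: [-0.3, -1.5, -1.9]
opening: 0.0132
grasp_force: 22.5
```

Emit:
play_rows(
  steps=[
    [[0.0122,0,0.0012,0],[0.0119,0,0.0028,0],[0.0115,0,0.0043,0],[0.0108,0,0.0058,0],[0,0,0,0]],
  ],
)

```text
time: 28.8
ee_pos: [0.5007, 0.0257, 0.1742]
tcp_rot: [-179.9, -0.0, 94.7]
wrist_force: [1.6, -1.4, -1.0]
opening: 0.0133
grasp_force: 22.6
```

Run:
```python
from h import *
o=st();p=wc(o["ee_pos"])*1e3;d=p[1:]+[36,10-104.5];print("r",np.hypot(*d),"phi",np.arctan2(d[1],d[0]))
```

```text
t28.80 tcp [0.5007 0.0257 0.1742] rot [-179.9   -0.    94.7] F [ 1.6 -1.4 -1. ] op 0.0133 gf 22.6 q [ 3. -2. -4. 89.  0. 88.] cradle [-49.   15.  170.2]
r 91.28411642814788 phi 0.9784263875721724
```

Emit:
play_rows(
  steps=[
    [[0.0099,0.0003,0.0072,0],[0.0089,0.0003,0.0084,0],[0.0077,0.0003,0.0095,0],[0.0064,0,0.0104,0],[0.005,0,0.0112,0]],
  ],
)

```text
time: 29.22
ee_pos: [0.4989, 0.0628, 0.1278]
tcp_rot: [180.0, -0.1, 94.6]
wrist_force: [-0.2, 1.5, 3.1]
opening: 0.0138
grasp_force: 20.2
```

Emit:
play_rows(
  steps=[
    [[0,0,0,0],[0,0,0,0],[0,0,0,0],[0,0,0,0],[0,0,0,0]],
  ],
)

```text
time: 29.63
ee_pos: [0.4991, 0.0619, 0.129]
tcp_rot: [180.0, -0.0, 94.6]
wrist_force: [-0.3, 5.7, 1.9]
opening: 0.0136
grasp_force: 20.2
```

Run:
```python
from h import *
o=st();p=wc(o["ee_pos"])*1e3;d=p[1:]+[36,10-104.5];print("r",np.hypot(*d),"phi",np.arctan2(d[1],d[0]))
```

```text
t29.63 tcp [0.4991 0.0619 0.129 ] rot [180.   -0.   94.6] F [-0.3  5.7  1.9] op 0.0136 gf 20.2 q [ 7. -2. -9. 84.  0. 92.] cradle [-47.7  51.2 125. ]
r 92.37140300804982 phi 0.336921328856029
```

Emit:
play_rows(
  steps=[
    [[0,0,0,0],[0,0,0,0],[0,0,0,0],[0,0,-0.012,0],[0,0,-0.012,0]],
  ],
  gripper=0.03,
)

```text
time: 30.05
ee_pos: [0.4986, 0.0614, 0.1534]
tcp_rot: [-179.9, 0.0, 94.6]
wrist_force: [1.3, -0.6, 0.7]
opening: 0.0299
grasp_force: 0.0
```

Emit:
play_rows(
  steps=[
    [[0.003,0,-0.015,0],[0.003,0,0,0],[0,0,0,0],[0,0,0,0],[0,0,0,0]],
  ],
  gripper=0,
)

```text
time: 30.47
ee_pos: [0.4983, 0.0676, 0.1673]
tcp_rot: [-180.0, 0.0, 94.6]
wrist_force: [0.1, 0.7, -0.3]
opening: -0.0
grasp_force: 0.0
```

Run:
```python
from h import *
st();delta(cw([-.0477,.058,.142]),94.6)
s=bot.camera("side")
for f in(.5,.34,.2):
    P=[cw([-.0477,-.036+r*np.cos(f),.1045+r*np.sin(f)]) for r in(.077,.0925,.103)]
    print(f,proj(s,P).round(1).tolist())
g=s["img"].min(2);print(g[216:250:2,300:332:2])
```

```text
t30.47 tcp [0.4983 0.0676 0.1673] rot [-180.     0.    94.6] F [ 0.1  0.7 -0.3] op -0.0000 gf 0.0 q [ 8. -2. -4. 88. -0. 93.] cradle [-48.   56.9 163.3]
delta tool mm [ 1.1  0.3 21.3] turn rad -0.000 tooldown yaw 94.6
0.5 [[316.9, 214.6], [316.0, 216.3], [315.4, 217.4]]
0.34 [[316.6, 219.7], [315.7, 222.4], [315.0, 224.3]]
0.2 [[316.5, 223.7], [315.5, 227.4], [314.8, 229.9]]
[[110  74  68  63  65  81 101  41  97 107 124 118 171 165 164 166]
 [ 69  79  81  81 138  68  62  81  83 115 112 114  57  87 138 167]
 [ 78  82  81  82  68 111 123 120 119 115  63  85  64  55 100 162]
 [ 78  81  82  75  73  76  83  83  78 125  79  81 171 166 168 159]
 [ 84  83  74  76  73  89  87  98 119 116  95  83 173 163 165 160]
 [ 68  64  65  65  62  55  62  59 122 114  82  64  50  83 171 161]
 [ 78  62  47 102  82  82 110  64 126 105  59  65  64  39 157 138]
 [103 105 106  95  67  87 102  73 104  84  98  88  92  88  85  70]
 [123 101 101  97  68  90 104  94  94  96  95  90  93  90  92  61]
 [152 115 106  91 114 117  81  99  96  97  95  92  64  67  89  55]
 [111 126 105  69  89 124  56 100  95  98  93  94  53  73 154 120]
 [132 122  86  89  94  94  62 100  96  95  94  92  60  58 124 120]
 [119 124 118 100  93 100  77  92  96  95  96  92  62  66 122 119]
 [109 124 110  92  94  87  75  76  99  96  97  95  75  70 121 121]
 [111 111  96  91  94  65  79  52 102  99  59  62  76  74 121 121]
 [ 95 101  95 114  95  60  63  61  78 107  53  50  62 129 121 120]
 [ 94  93  71  87 104  99  76  66  64  66  70  69  64 128 120 123]]
```

Emit:
play_rows(
  steps=[
    [[0.001,0,0.01,0],[0,0,0.01,0],[0,0,0.008,0],[0,0,0.007,0],[0,0,0.006,0]],
  ],
)

```text
time: 30.93
ee_pos: [0.498, 0.0686, 0.1254]
tcp_rot: [-179.9, -0.0, 94.6]
wrist_force: [0.3, 0.3, -0.1]
opening: 0.0002
grasp_force: 0.2
```

Emit:
play_rows(
  steps=[
    [[0,0,0.004,0],[0,0,0.003,0],[0,0,0.003,0],[0,0,0.002,0],[0,0,0,0]],
  ],
)

```text
time: 31.35
ee_pos: [0.4984, 0.0686, 0.1146]
tcp_rot: [-180.0, 0.0, 94.6]
wrist_force: [0.6, 0.9, 0.3]
opening: 0.0002
grasp_force: 0.1
```

Run:
```python
from h import *
st()
```

```text
t31.35 tcp [0.4984 0.0686 0.1146] rot [-180.     0.    94.6] F [0.6 0.9 0.3] op 0.0002 gf 0.1 q [  8.  -2. -10.  82.  -0.  93.] cradle [-47.8  57.9 110.6]
```

Emit:
play_rows(
  steps=[
    [[0,0,0.002,0],[0,0,0.002,0],[0,0,0.002,0],[0,0,0,0],[0,0,0,0]],
  ],
)

```text
time: 31.77
ee_pos: [0.4984, 0.0686, 0.1088]
tcp_rot: [-180.0, 0.0, 94.6]
wrist_force: [-0.3, 0.7, 1.0]
opening: 0.0
grasp_force: 0.2
```

Emit:
play_rows(
  steps=[
    [[0,0,0.001,0],[0,0,0.001,0],[0,0,0.001,0],[0,0,0,0],[0,0,0,0]],
  ],
)

```text
time: 32.18
ee_pos: [0.4985, 0.0687, 0.106]
tcp_rot: [180.0, -0.0, 94.6]
wrist_force: [-2.0, 0.8, 1.4]
opening: -0.0002
grasp_force: 1.1
```

Emit:
play_rows(
  steps=[
    [[0,0,0.001,0],[0,0,0.001,0],[0,0,0,0],[0,0,0,0],[0,0,0,0]],
  ],
)

```text
time: 32.6
ee_pos: [0.4985, 0.0688, 0.1039]
tcp_rot: [180.0, -0.0, 94.6]
wrist_force: [-1.5, 2.1, 2.9]
opening: 0.0003
grasp_force: 2.0
```

Emit:
play_rows(
  steps=[
    [[0,0,0.001,0],[0,0,0.001,0],[0,0,0.001,0],[0,0,0,0],[0,0,0,0]],
  ],
)

```text
time: 33.02
ee_pos: [0.4984, 0.0686, 0.1008]
tcp_rot: [-180.0, -0.0, 94.6]
wrist_force: [-0.8, 2.7, 3.9]
opening: -0.0
grasp_force: 2.0
```

Emit:
play_rows(
  steps=[
    [[0,0,0.001,0],[0,0,0.001,0],[0,0,0,0],[0,0,0,0],[0,0,0,0]],
  ],
)

```text
time: 33.43
ee_pos: [0.4985, 0.0687, 0.0993]
tcp_rot: [180.0, -0.0, 94.6]
wrist_force: [-2.2, 3.2, 7.0]
opening: 0.0
grasp_force: 4.1
```

Emit:
play_rows(
  steps=[
    [[0,0,0.001,0],[0,0,0.001,0],[0,0,0,0],[0,0,0,0],[0,0,0,0]],
  ],
)

```text
time: 33.85
ee_pos: [0.4983, 0.0688, 0.0969]
tcp_rot: [-180.0, -0.0, 94.6]
wrist_force: [-2.6, 4.7, 4.1]
opening: -0.0004
grasp_force: 2.8
```

Emit:
play_rows(
  steps=[
    [[0,0,0.001,0],[0,0,0.001,0],[0,0,0,0],[0,0,0,0],[0,0,0,0]],
  ],
)

```text
time: 34.27
ee_pos: [0.4984, 0.0683, 0.0944]
tcp_rot: [-180.0, 0.0, 94.6]
wrist_force: [-0.2, -0.0, -0.4]
opening: 0.0001
grasp_force: 0.1
```

Emit:
play_rows(
  steps=[
    [[0,0,0.001,0],[0,0,0.001,0],[0,0,0,0],[0,0,0,0],[0,0,0,0]],
  ],
)

```text
time: 34.68
ee_pos: [0.4985, 0.0686, 0.0929]
tcp_rot: [180.0, 0.0, 94.6]
wrist_force: [-0.7, -0.7, 0.9]
opening: 0.0002
grasp_force: 0.3
```

Emit:
play_rows(
  steps=[
    [[0,0,0.001,0],[0,0,0.001,0],[0,0,0,0],[0,0,0,0],[0,0,0,0]],
  ],
)

```text
time: 35.1
ee_pos: [0.4984, 0.0686, 0.0909]
tcp_rot: [-180.0, -0.0, 94.6]
wrist_force: [0.3, -0.8, 0.7]
opening: 0.0
grasp_force: 0.4
```

Emit:
play_rows(
  steps=[
    [[0,0,0.001,0],[0,0,0.001,0],[0,0,0,0],[0,0,0,0],[0,0,0,0]],
  ],
)

```text
time: 35.52
ee_pos: [0.4985, 0.0686, 0.0889]
tcp_rot: [180.0, -0.0, 94.6]
wrist_force: [0.7, 0.0, 2.6]
opening: 0.0
grasp_force: 0.8
```

Emit:
play_rows(
  steps=[
    [[0,0,0.001,0],[0,0,0.001,0],[0,0,0,0],[0,0,0,0],[0,0,0,0]],
  ],
)

```text
time: 35.93
ee_pos: [0.4985, 0.0686, 0.0869]
tcp_rot: [180.0, 0.0, 94.6]
wrist_force: [-0.3, -2.1, 3.0]
opening: -0.0001
grasp_force: 1.5
```

Emit:
play_rows(
  steps=[
    [[0,0,0.001,0],[0,0,0,0],[0,0,0,0],[0,0,0,0],[0,0,0,0]],
  ],
)

```text
time: 36.35
ee_pos: [0.4986, 0.0685, 0.086]
tcp_rot: [180.0, 0.0, 94.6]
wrist_force: [0.1, -3.0, 5.4]
opening: 0.0
grasp_force: 2.1
```

Emit:
play_rows(
  steps=[
    [[0,0,0.001,0],[0,0,0,0],[0,0,0,0],[0,0,0,0],[0,0,0,0]],
  ],
)

```text
time: 36.77
ee_pos: [0.4986, 0.0685, 0.0852]
tcp_rot: [180.0, 0.0, 94.6]
wrist_force: [-1.2, -2.9, 6.4]
opening: -0.0005
grasp_force: 2.5
```

Emit:
play_rows(
  steps=[
    [[0,0,-0.01,0],[0,0,-0.02,0],[0,0,-0.035,0],[0,0,-0.035,0],[0,0,-0.035,0]],
  ],
)

```text
time: 37.18
ee_pos: [0.4979, 0.0688, 0.2214]
tcp_rot: [-179.9, -0.0, 94.6]
wrist_force: [0.4, -0.5, 0.2]
opening: 0.0
grasp_force: 0.0
```

Emit:
play_rows(
  steps=[
    [[-0.035,0,-0.02,0],[-0.035,0,0,0],[-0.035,0,0,0],[-0.035,0,0,0],[-0.035,0,0,0]],
  ],
)

```text
time: 37.6
ee_pos: [0.5124, -0.1071, 0.2403]
tcp_rot: [180.0, -0.0, 94.6]
wrist_force: [0.0, 0.4, 0.3]
opening: 0.0
grasp_force: 0.0
```

Emit:
play_rows(
  steps=[
    [[-0.035,0,0,0],[-0.035,0,0,0],[-0.035,0,0,0],[0,0,0,0],[0,0,0,0]],
  ],
)

```text
time: 38.02
ee_pos: [0.5206, -0.2118, 0.2394]
tcp_rot: [-180.0, -0.1, 94.4]
wrist_force: [-0.0, 0.7, -0.6]
opening: 0.0002
grasp_force: 0.0
```

Run:
```python
from h import *
from scipy.ndimage import map_coordinates as mc
st()
s=bot.camera("side");t=bot.camera("top");cv2.imwrite("pics/fs.png",s["img"]);cv2.imwrite("pics/ft.png",t["img"])
ys=np.arange(.0,.082,.002)
print((ys*1e3).astype(int).tolist())
for c,n in((s,"side"),(t,"top")):
  g=c["img"].mean(2)
  for dx,z in ((0,.0965),(.003,.0965),(0,.0875),(-.004,.0875),(.004,.0875),):
    p=proj(c,[cw([-.0477+dx,y,z]) for y in ys]);print(n,dx,z,[int(v) for v in mc(g,[p[:,1],p[:,0]],order=1)])
  for f in(0,-.11,-.2,-.23):
    P=[cw([-.0477,-.036+r*np.cos(f),.1045+r*np.sin(f)]) for r in(.0755,.0925,.103)];print(n,f,proj(c,P).round(1).tolist())
print(s["img"].min(2)[222:250,306:326])
print(t["img"].min(2)[208:226,264:286])
```

```text
t38.02 tcp [ 0.5206 -0.2118  0.2394] rot [-1.80e+02 -1.00e-01  9.44e+01] F [-0.   0.7 -0.6] op 0.0002 gf 0.0 q [-22.   7.  13.  96.   0.  63.] cradle [ -48.1 -223.4  235.4]
[0, 2, 4, 6, 8, 10, 12, 14, 16, 18, 20, 22, 24, 26, 28, 30, 32, 34, 36, 38, 40, 42, 44, 46, 48, 50, 52, 54, 56, 58, 60, 62, 64, 66, 68, 70, 72, 74, 76, 78, 80]
side 0 0.0965 [89, 94, 126, 164, 201, 221, 218, 217, 215, 213, 212, 210, 210, 212, 213, 212, 191, 155, 103, 81, 77, 163, 226, 229, 227, 222, 221, 221, 222, 222, 221, 221, 221, 222, 226, 227, 222, 152, 62, 63, 63]
side 0.003 0.0965 [88, 94, 139, 202, 223, 233, 229, 224, 222, 222, 224, 225, 226, 230, 235, 236, 202, 159, 110, 82, 80, 117, 159, 208, 233, 228, 226, 225, 225, 225, 226, 227, 228, 229, 231, 233, 220, 165, 70, 70, 78]
side 0 0.0875 [205, 197, 194, 196, 187, 177, 183, 189, 190, 189, 188, 170, 142, 111, 77, 76, 116, 212, 233, 232, 227, 223, 223, 222, 221, 222, 223, 223, 224, 224, 227, 226, 219, 132, 68, 64, 67, 67, 62, 76, 100]
side -0.004 0.0875 [90, 87, 89, 95, 89, 83, 113, 115, 72, 58, 61, 71, 81, 87, 90, 92, 162, 251, 185, 165, 203, 230, 241, 204,
[... 5227 characters left out ...]
6 175 144 141 170 175 174 171
  170 167 166 165]
 [124 121 120 156 173 173 172 172 173 173 173 174 136 126 146 146 144 147
  141 130 118 116]
 [121 120 121 157 171 175 173 174 175 175 172 174 158 149 119  82  89 107
  100  86  81  84]
 [118 113 111 153 172 174 172 172 173 172 173 173 157 159 133  90  89  98
   81  68  75  86]
 [115 115 107 124 143 137 123 110 110 114 114 114 105 124 151 129  93  92
   87  67  56  80]
 [118 118 108 105 110 106 101  97  97  92  91  94  86 100 140 164 137 101
   90  80  77  87]
 [119 120 111 102 103 102 103 106 103  97  92  93  94 100 116 125 139 159
  166 167 166 145]
 [119 119 116 109 103 102 104 103 103 101  97 101 101 104 110 111 117 121
  120 126 123 106]]
```

Run:
```python
from h import *
from scipy.ndimage import map_coordinates as mc
s=bot.camera("side");st()
ys=np.arange(.0,.05,.002);print((ys*1e3).astype(int).tolist())
for n,im in(("s7",cv2.imread("pics/s7f.png")),("now",s["img"])):
  g=im.mean(2)
  for dx,z in ((0,.0965),(.003,.0965),(0.0,.0925)):
    p=proj(s,[cw([-.0477+dx,y,z]) for y in ys]);print(n,dx,z,[int(v) for v in mc(g,[p[:,1],p[:,0]],order=1)])
  print(im.min(2)[216:233,311:323])
# keeper corner region diff
a=cv2.imread("pics/s7f.png").astype(int);d=abs(a-s["img"]).max(2);print("diff keeper area",(d[205:245,270:300]>60).sum(),"spindle",(d[180:300,270:312]>80).sum())
```

```text
t38.17 tcp [ 0.5209 -0.2096  0.24  ] rot [180.   -0.   94.6] F [-0.8  0.1 -1.2] op -0.0001 gf 0.0 q [-22.   7.  13.  96.   0.  63.] cradle [ -47.7 -221.2  236. ]
[0, 2, 4, 6, 8, 10, 12, 14, 16, 18, 20, 22, 24, 26, 28, 30, 32, 34, 36, 38, 40, 42, 44, 46, 48]
s7 0 0.0965 [91, 94, 131, 173, 186, 190, 188, 188, 190, 188, 187, 187, 186, 188, 191, 195, 173, 142, 101, 89, 95, 95, 95, 97, 99]
s7 0.003 0.0965 [90, 94, 140, 200, 199, 196, 195, 194, 193, 193, 194, 195, 198, 206, 210, 205, 178, 144, 104, 86, 92, 95, 96, 97, 97]
s7 0.0 0.0925 [125, 159, 178, 183, 180, 176, 176, 179, 183, 182, 181, 180, 183, 185, 161, 136, 100, 90, 96, 96, 95, 97, 98, 98, 97]
[[ 67  70  72 183 196 189 194 192 191 191 193 199]
 [ 63  67  89 212 199 202 199 194 194 193 192 203]
 [ 59  74  70 113 115 144 141 173 169 165 201 214]
 [ 61  68  72  91  96  90  87  88  88  86  90  84]
 [ 71  94  97  92 101  98  96  94  95  95 101  96]
 [ 63  92  95 100 101 105 197 210 138  95 104  96]
 [ 67  68 106  99  94 126 195 199 174  76 103  97]
 [ 82 105 104  98  74 168 196 193 158  69 102  96]
 [103 102 105  99  88 178 199 188 121 
[... 1034 characters left out ...]
82]
 [ 70 245 120  87 101  97  98  92  95  98 101  97]
 [144 199 140  92  98  99 218 178 140  95 100  95]
 [188 141 152  92  95 141 231 232 201  78 103  93]
 [253 140 151  90  68 193 227 223 181  76 104  93]
 [255 123 153  91  87 209 226 214 178  93 103  95]
 [254  97 138  98 106 221 227 205 101  81 102  94]
 [164  59  73  86 139 228 225 197 123 130 107 113]
 [110  61  62  49 205 232 226 186  49  56  59  64]
 [124 107  76  65 202 240 218 172  61  69  64  53]
 [252  93  97  65 142 176 170 104  77  91  84  60]
 [242 122  98  87  79  94  79  67  91  88  90 216]
 [153 239 212  78  78  78  71  93  93  93 209 239]
 [164 100 154 170 156 219 236 252 255 255 208  53]]
diff keeper area 121 spindle 176
```

The tab and bow sit where the locked angle puts them, and the pin hasn't moved since release. I'll feel once more that the head is home by pushing gently on its back.

Emit:
play_rows(
  steps=[
    [[0.01,0,0.035,0],[0.02,0,0.035,0],[0.03,0,0.035,0],[0.03,0,0.037,0],[0.03,0,0,0]],
  ],
)

```text
time: 38.58
ee_pos: [0.5084, -0.0949, 0.0994]
tcp_rot: [-179.5, -0.1, 94.6]
wrist_force: [0.1, -0.7, 0.2]
opening: 0.0
grasp_force: 0.0
```

Emit:
play_rows(
  steps=[
    [[0.02,0,0,0],[0.008,0,0,0],[0,0,0,0],[0,0,0,0],[0,0,0,0]],
  ],
)

```text
time: 39.0
ee_pos: [0.5099, -0.07, 0.1064]
tcp_rot: [179.9, 0.0, 94.6]
wrist_force: [0.2, -0.5, 0.5]
opening: -0.0004
grasp_force: 0.0
```

Run:
```python
from h import *
st();delta(cw([-.0477,-.060,.096]),94.6)
```

```text
t39.00 tcp [ 0.5099 -0.07    0.1064] rot [179.9   0.   94.6] F [ 0.2 -0.5  0.5] op -0.0004 gf 0.0 q [-8. -1. -9. 81. -0. 78.] cradle [-47.5 -81.2 102.4]
delta tool mm [21.2 -0.2  6.4] turn rad -0.000 tooldown yaw 94.6
```

Emit:
play_rows(
  steps=[
    [[0.006,0,0.003,0],[0.006,0,0.002,0],[0.005,0,0,0],[0.004,0,0,0],[0,0,0,0]],
  ],
)

```text
time: 39.42
ee_pos: [0.5078, -0.048, 0.1008]
tcp_rot: [-180.0, -0.0, 94.6]
wrist_force: [0.5, 0.4, -0.1]
opening: -0.0
grasp_force: 0.0
```

Emit:
play_rows(
  steps=[
    [[0.001,0,0,0],[0.001,0,0,0],[0.001,0,0,0],[0,0,0,0],[0,0,0,0]],
  ],
)

```text
time: 39.83
ee_pos: [0.5077, -0.0458, 0.101]
tcp_rot: [180.0, 0.0, 94.6]
wrist_force: [0.5, -1.1, 1.5]
opening: -0.0001
grasp_force: 0.6
```

Emit:
play_rows(
  steps=[
    [[0.001,0,0,0],[0.001,0,0,0],[0,0,0,0],[0,0,0,0],[0,0,0,0]],
  ],
)

```text
time: 40.25
ee_pos: [0.5079, -0.045, 0.1015]
tcp_rot: [179.9, 0.2, 94.5]
wrist_force: [0.3, -10.0, 3.2]
opening: 0.0002
grasp_force: 4.4
```

Emit:
play_rows(
  steps=[
    [[-0.006,0,0,0],[-0.015,0,0,0],[-0.02,0,0,0],[-0.02,0,-0.03,0],[0,0,-0.035,0]],
  ],
)

```text
time: 40.67
ee_pos: [0.5108, -0.1065, 0.1638]
tcp_rot: [-179.7, -0.1, 94.5]
wrist_force: [0.8, -0.7, 0.2]
opening: 0.0002
grasp_force: 0.0
```

Emit:
play_rows(
  steps=[
    [[-0.02,0,-0.03,0],[-0.03,0,-0.02,0],[0,0,0,0],[0,0,0,0],[0,0,0,0]],
  ],
)

```text
time: 41.08
ee_pos: [0.5161, -0.1541, 0.2149]
tcp_rot: [-179.9, -0.1, 94.6]
wrist_force: [0.5, -0.3, -0.8]
opening: -0.0003
grasp_force: 0.0
```

Run:
```python
from h import *
st();s=bot.camera("side");print(s["img"].min(2)[222:243,311:323])
a=cv2.imread("pics/fs.png").astype(int);print((abs(a-s["img"])[205:300,262:335].max(2)>60).sum())
```

```text
t41.08 tcp [ 0.5161 -0.1541  0.2149] rot [-1.799e+02 -1.000e-01  9.460e+01] F [ 0.5 -0.3 -0.8] op -0.0003 gf 0.0 q [-17.   3.   6.  93.   0.  69.] cradle [ -48.1 -165.5  210.9]
[[186 149 132  92  93 136 235 235 211  87 101  94]
 [255 134 132  89  88 195 228 225 189  74 102  94]
 [255 111 132  91  81 200 227 219 173  93 103  95]
 [255  92 132 101  96 220 226 210 116  81 103  96]
 [186  59  71  87 126 224 226 201  96 129 105 113]
 [135  59  61  51 196 227 225 190  52  58  60  65]
 [ 87  98  87  58 214 243 230 179  56  67  64  55]
 [192  73  77  81 176 214 201 128  73  90  89  54]
 [251  78  71  87  95 132 130  79  94  92  89 117]
 [223 236  79  96  71  78  73  92  89  89 115 255]
 [117 155 253 255  93  84  84 167 146 176 255 104]
 [145  54  77 197 193 139 173 161 168 120  79  81]
 [135  60 175 234 232 232 235 251  69  88  95  90]
 [121  61 180 227 225 222 226 244  64  94  98  92]
 [125  50 249 228 222 221 227 239  83  94  99  92]
 [ 95  45 246 225 222 222 233 169  86  95 100  91]
 [102  55 241 225 221 223 240 132  86  97 100  91]
 [ 59 136 236 225 221 224 246 101  88  96 100  93]
 [ 64 174 234 228 224 228 245  71  92 101  99  91]
 [ 48 255 246 241 237 238 247  81  91  96 100  90]
 [ 59  77  97 127 132 147 184  87  93  99 101  91]]
114
```

```bash
python3 -c "
from workcell import bot
print(bot.job_done())"
```

```text
the job is handed in; nothing more can be done
None
```

I handed the job in at about 41 s. The keeper was pressed home at about 13 N and the pin is through the post with its head firmly up against it. The ring snapped past the pin's end; its lock was judged by feel and from pixel values, as I had no picture views left.

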